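Restock the reagent rack first-in-first-out

TASK

Restock the blue-cap lane of the reagent rack so the oldest is used first: first bring the two old bottles (yellow dots) forward to the front stop, then stand the two new blue-cap bottles (white dots) from the bench behind them in the same lane, all four upright and close up one behind another. Last, lower the blue keeper bar level over the rod at the back of the rack until it lies flat and square across both lanes, letting go only once it is down and not forcing it. Never tip a bottle over, and leave the red-cap bottles and the other things on the bench where they are.

Things in the scene. Friction and masses are not known exactly. Their poses are not given: they have to be found in the camera images.
- rack: White and grey two-lane rack, fixed, 234 x 150 x 28 mm without its rod. Origin at the centre of its underside, z up, +x to its back, y across. Open-topped lanes along x, centred at y = +36 and -36 mm, 46 mm wide, floors 10 mm up; sides, front stop and the 26 mm island between them rise to 28 mm. Open at the back. One lane holds blue caps, the other red; which varies
- lane_pos (a point): Front end of the lane at rack y = +36 mm: on its floor (10 mm above the bench), in the middle, at the inner face of the front stop (rack x = -109 mm). Axes as the rack's. Four bottles close up have their centres 20, 60, 100 and 140 mm behind it
- lane_neg (a point): The same point of the lane at rack y = -36 mm
- rod_tip (a point): Top of the steel rod, 138 mm above the bench, at rack x = +93, y = 0 mm. The rod is upright, 12 mm thick, tapered over its last 8 mm, and stands on the island, which is 28 mm high
- old_a: Old blue-cap bottle with a yellow dot on its cap, the front one of the two standing in one rack lane with gaps before and between; 40 mm across the amber glass body (68 mm tall, straight sided), cap 28 mm across above it, 90 mm tall in all, about 0.11 kg; origin at the centre of its underside
- old_b: Old blue-cap bottle with a yellow dot on its cap, behind old_a in the same lane; 40 mm across the amber glass body (68 mm tall, straight sided), cap 28 mm across above it, 90 mm tall in all, about 0.11 kg; origin at the centre of its underside
- new_a: New blue-cap bottle with a white dot on its cap, standing on the bench to one side of the rack (either side); 40 mm across the amber glass body (68 mm tall, straight sided), cap 28 mm across above it, 90 mm tall in all, about 0.11 kg; origin at the centre of its underside. new_a and new_b may go in either order
- new_b: New blue-cap bottle with a white dot on its cap, standing near new_a; 40 mm across the amber glass body (68 mm tall, straight sided), cap 28 mm across above it, 90 mm tall in all, about 0.11 kg; origin at the centre of its underside
- keeper: Blue bar lying flat on the bench on the other side of the rack from the new bottles: 36 (x) x 150 (y) x 14 (z) mm, 0.14 kg, 18 mm hole through its middle. Origin on the hole's axis at its underside. Either way round will do. Fitted, its underside rests on the lane sides and island, 28 mm above the bench, its y along the rack's y
- keeper_grip1 (a point): Middle of one of the keeper's two black upright square grips, 16 x 16 mm, standing on the bar at its y = +66 mm, from 14 to 60 mm above its underside; this point is 37 mm above the underside. Far enough from the hole for a gripper to clear the rod beside it
- keeper_grip2 (a point): The same point of the other grip, at the keeper's y = -66 mm
- red_a: Red-cap bottle in the rack's other lane, to be left alone; 40 mm across the amber glass body (68 mm tall, straight sided), cap 28 mm across above it, 90 mm tall in all, about 0.11 kg; origin at the centre of its underside
- red_b: Red-cap bottle behind red_a in the rack's other lane, to be left alone; 40 mm across the amber glass body (68 mm tall, straight sided), cap 28 mm across above it, 90 mm tall in all, about 0.11 kg; origin at the centre of its underside
- red_c: Red-cap bottle on the bench beside the new ones, to be left alone; 40 mm across the amber glass body (68 mm tall, straight sided), cap 28 mm across above it, 90 mm tall in all, about 0.11 kg; origin at the centre of its underside
- beaker: Glass beaker, 68 mm across, 90 mm tall, bystander at the back left; origin at the centre of its underside
- tip_box: Red box of orange pipette tips, 85 x 125 x 68 mm, bystander behind the rack; origin at the centre of its underside
- tube_stand: Blue stand of capped tubes, 55 x 115 x 86 mm, bystander at the back right; origin at the centre of its underside
- petri: Flat covered dish, 94 mm across, 28 mm tall, bystander at the front left of the rack; origin at the centre of its underside
- wash_bottle: White plastic wash bottle with a blue cap, 68 mm across, 160 mm tall, bystander far left; origin at the centre of its underside
Not all that is in view belongs to the job. Leave any green look-alike of the old_a alone. Leave any orange look-alike of the keeper alone.

How it is judged (in metres and radians):
On the way, in this order (a step that is already met when the one before it is completed fails the run):
1. both old bottles stand upright up at the front stop, one behind the other (((y of old_a in the frame of rack between 0.027 and 0.045 m and z of old_a in the frame of rack between 0.005 and 0.016 m and angle between each of old_a, old_b's own z axis and vertical below 0.12 rad and x of old_a in the frame of rack below -0.081 m and y of old_b in the frame of rack between 0.027 and 0.045 m and z of old_b in the frame of rack between 0.005 and 0.016 m and x of old_b in the frame of rack below -0.039 m) or (y of old_a in the frame of rack between -0.045 and -0.027 m and z of old_a in the frame of rack between 0.005 and 0.016 m and angle between each of old_a, old_b's own z axis and vertical below 0.12 rad and x of old_a in the frame of rack below -0.081 m and y of old_b in the frame of rack between -0.045 and -0.027 m and z of old_b in the frame of rack between 0.005 and 0.016 m and x of old_b in the frame of rack below -0.039 m))), for 0.2 s.
2. both new bottles stand close behind the old ones in their lane ((((y of old_a in the frame of rack between 0.027 and 0.045 m and z of old_a in the frame of rack between 0.005 and 0.016 m and angle between each of old_a, old_b, new_a, new_b's own z axis and vertical below 0.12 rad and x of old_a in the frame of rack below -0.081 m and y of old_b in the frame of rack between 0.027 and 0.045 m and z of old_b in the frame of rack between 0.005 and 0.016 m and x of old_b in the frame of rack below -0.039 m and y of new_a in the frame of rack between 0.027 and 0.045 m and z of new_a in the frame of rack between 0.005 and 0.016 m and x of new_a in the frame of rack below 0.004 m and y of new_b in the frame of rack between 0.027 and 0.045 m and z of new_b in the frame of rack between 0.005 and 0.016 m and x of new_b in the frame of rack below 0.048 m) and x of each of new_a, new_b in the frame of rack above -0.02 m) or ((y of old_a in the frame of rack between 0.027 and 0.045 m and z of old_a in the frame of rack between 0.005 and 0.016 m and angle between each of old_a, old_b, new_b, new_a's own z axis and vertical below 0.12 rad and x of old_a in the frame of rack below -0.081 m and y of old_b in the frame of rack between 0.027 and 0.045 m and z of old_b in the frame of rack between 0.005 and 0.016 m and x of old_b in the frame of rack below -0.039 m and y of new_b in the frame of rack between 0.027 and 0.045 m and z of new_b in the frame of rack between 0.005 and 0.016 m and x of new_b in the frame of rack below 0.004 m and y of new_a in the frame of rack between 0.027 and 0.045 m and z of new_a in the frame of rack between 0.005 and 0.016 m and x of new_a in the frame of rack below 0.048 m) and x of each of new_a, new_b in the frame of rack above -0.02 m) or ((y of old_a in the frame of rack between -0.045 and -0.027 m and z of old_a in the frame of rack between 0.005 and 0.016 m and angle between each of old_a, old_b, new_a, new_b's own z axis and vertical below 0.12 rad and x of old_a in the frame of rack below -0.081 m and y of old_b in the frame of rack between -0.045 and -0.027 m and z of old_b in the frame of rack between 0.005 and 0.016 m and x of old_b in the frame of rack below -0.039 m and y of new_a in the frame of rack between -0.045 and -0.027 m and z of new_a in the frame of rack between 0.005 and 0.016 m and x of new_a in the frame of rack below 0.004 m and y of new_b in the frame of rack between -0.045 and -0.027 m and z of new_b in the frame of rack between 0.005 and 0.016 m and x of new_b in the frame of rack below 0.048 m) and x of each of new_a, new_b in the frame of rack above -0.02 m) or ((y of old_a in the frame of rack between -0.045 and -0.027 m and z of old_a in the frame of rack between 0.005 and 0.016 m and angle between each of old_a, old_b, new_b, new_a's own z axis and vertical below 0.12 rad and x of old_a in the frame of rack below -0.081 m and y of old_b in the frame of rack between -0.045 and -0.027 m and z of old_b in the frame of rack between 0.005 and 0.016 m and x of old_b in the frame of rack below -0.039 m and y of new_b in the frame of rack between -0.045 and -0.027 m and z of new_b in the frame of rack between 0.005 and 0.016 m and x of new_b in the frame of rack below 0.004 m and y of new_a in the frame of rack between -0.045 and -0.027 m and z of new_a in the frame of rack between 0.005 and 0.016 m and x of new_a in the frame of rack below 0.048 m) and x of each of new_a, new_b in the frame of rack above -0.02 m))), for 0.2 s.
3. the keeper bar is down over the rod, flat and square across the lanes (x of keeper in the frame of rack between 0.086 and 0.1 m and y of keeper in the frame of rack between -0.007 and 0.007 m and z of keeper in the frame of rack between 0.024 and 0.033 m and angle between keeper's own z axis and vertical below 0.06 rad and angle between the y axis of keeper and the y axis of rack, either way round below 0.17 rad), for 0.2 s.
At the end, for the whole second after the job is handed in: In one lane, upright on its floor, front to back: old_a, old_b, then both new bottles, within 8, 10, 13 and 17 mm of their close-up places. Keeper over the rod, underside 24-33 mm above the bench, level within 0.06 rad, square within 0.17 rad. All at rest (all of step 3 and (((y of old_a in the frame of rack between 0.027 and 0.045 m and z of old_a in the frame of rack between 0.005 and 0.016 m and angle between each of old_a, old_b, new_a, new_b's own z axis and vertical below 0.12 rad and x of old_a in the frame of rack below -0.081 m and y of old_b in the frame of rack between 0.027 and 0.045 m and z of old_b in the frame of rack between 0.005 and 0.016 m and x of old_b in the frame of rack below -0.039 m and y of new_a in the frame of rack between 0.027 and 0.045 m and z of new_a in the frame of rack between 0.005 and 0.016 m and x of new_a in the frame of rack below 0.004 m and y of new_b in the frame of rack between 0.027 and 0.045 m and z of new_b in the frame of rack between 0.005 and 0.016 m and x of new_b in the frame of rack below 0.048 m) and x of each of new_a, new_b in the frame of rack above -0.02 m) or ((y of old_a in the frame of rack between 0.027 and 0.045 m and z of old_a in the frame of rack between 0.005 and 0.016 m and angle between each of old_a, old_b, new_b, new_a's own z axis and vertical below 0.12 rad and x of old_a in the frame of rack below -0.081 m and y of old_b in the frame of rack between 0.027 and 0.045 m and z of old_b in the frame of rack between 0.005 and 0.016 m and x of old_b in the frame of rack below -0.039 m and y of new_b in the frame of rack between 0.027 and 0.045 m and z of new_b in the frame of rack between 0.005 and 0.016 m and x of new_b in the frame of rack below 0.004 m and y of new_a in the frame of rack between 0.027 and 0.045 m and z of new_a in the frame of rack between 0.005 and 0.016 m and x of new_a in the frame of rack below 0.048 m) and x of each of new_a, new_b in the frame of rack above -0.02 m) or ((y of old_a in the frame of rack between -0.045 and -0.027 m and z of old_a in the frame of rack between 0.005 and 0.016 m and angle between each of old_a, old_b, new_a, new_b's own z axis and vertical below 0.12 rad and x of old_a in the frame of rack below -0.081 m and y of old_b in the frame of rack between -0.045 and -0.027 m and z of old_b in the frame of rack between 0.005 and 0.016 m and x of old_b in the frame of rack below -0.039 m and y of new_a in the frame of rack between -0.045 and -0.027 m and z of new_a in the frame of rack between 0.005 and 0.016 m and x of new_a in the frame of rack below 0.004 m and y of new_b in the frame of rack between -0.045 and -0.027 m and z of new_b in the frame of rack between 0.005 and 0.016 m and x of new_b in the frame of rack below 0.048 m) and x of each of new_a, new_b in the frame of rack above -0.02 m) or ((y of old_a in the frame of rack between -0.045 and -0.027 m and z of old_a in the frame of rack between 0.005 and 0.016 m and angle between each of old_a, old_b, new_b, new_a's own z axis and vertical below 0.12 rad and x of old_a in the frame of rack below -0.081 m and y of old_b in the frame of rack between -0.045 and -0.027 m and z of old_b in the frame of rack between 0.005 and 0.016 m and x of old_b in the frame of rack below -0.039 m and y of new_b in the frame of rack between -0.045 and -0.027 m and z of new_b in the frame of rack between 0.005 and 0.016 m and x of new_b in the frame of rack below 0.004 m and y of new_a in the frame of rack between -0.045 and -0.027 m and z of new_a in the frame of rack between 0.005 and 0.016 m and x of new_a in the frame of rack below 0.048 m) and x of each of new_a, new_b in the frame of rack above -0.02 m)) and linear speed of each of old_a, old_b, new_a, new_b, keeper below 0.02 m/s); the robot touches nothing.
It fails at once if a red-cap bottle or another thing on the bench is moved more than 20 mm (distance of any of red_a, red_b, red_c, beaker, tip_box, tube_stand, petri, wash_bottle from where it was at the start of the episode above 0.02 m).
It fails at once if an old or new bottle is tipped more than 0.6 rad (angle between any of old_a, old_b, new_a, new_b's own z axis and vertical above 0.6 rad).
It fails at once if the keeper bar is let go while threaded on the rod more than 15 mm above its seat (x of keeper in the frame of rack between 0.086 and 0.1 m and y of keeper in the frame of rack between -0.007 and 0.007 m and z of keeper in the frame of rack between 0.043 and 0.13 m and contact force between the fingers and keeper below 0.05 N).
It fails at once if the keeper bar is tipped more than 0.2 rad while on the rod (x of keeper in the frame of rack between 0.086 and 0.1 m and y of keeper in the frame of rack between -0.007 and 0.007 m and z of keeper in the frame of rack between 0.02 and 0.13 m and angle between keeper's own z axis and vertical above 0.2 rad).
It fails at once if the keeper bar is forced against the rack with more than 60 N (contact force between keeper and rack above 60 N).
It also fails if it takes over 72 s, if anything falls off the work surface, if the arm or the gripper's body presses on something with over 40 N, if the wrist force passes 120 N, or if a joint passes its speed limit or range.

ROBOT

A 6-joint arm with a two-finger parallel gripper is mounted at the origin on the work surface. World frame = base frame: x ahead of the robot, y to its left, z up, the work surface at z = 0. Lengths are in m, angles in degrees, forces in N, time in s.
With the tool pointing down it reaches from about 0.375 to 0.925 m from the base axis. Payload 5.7 kg.
Tool frame: the origin (TCP) lies midway between the tips of the shut fingers; the grasp point (between the pads) lies 19 mm behind it (grasp_offset is the distance from the TCP to the grasp point, in m); z points along the fingers, y is the direction in which the jaws open and shut (so a half turn about z gives the same grasp; the last joint's range is limited). The gripper opens to 88 mm and grips with 3 to 60 N. Pads are 20 mm wide; open, the fingers measure 115 mm over their backs; the gripper's body (75 mm by 178 mm) begins 61 mm behind the grasp point.
Start: joints at [-6.595, 20.558, 86.54, -0, 72.909, -6.595], TCP at [0.6, -0, 0.223] pointing down, gripper open.
Joint ranges: [-170.27, 170.27], [-57.76, 135], [12.27, 136.19], [-55.21, 235.2], [11.17, 155.16], [-170.74, 170.74]. Speed limits (degrees/s): [136.94, 136.94, 180, 180, 180, 180].

INTERFACE

Orientations are given as a 3x3 rotation matrix whose columns are the frame's x, y, z axes.
In Python, from plant import sense, camera, camera_params, finish_job, grasp_offset gives the robot as it stands.
- The arm moves only by the tool send_rows, never from a script. Its argument "increments" is one flat list of numbers, 7 for each row, row after row: the shift along the tool's x, y, z in cm, then the turn, a rotation vector about the tool's x, y, z in rad, then the gripper's target within -1 to 1 (shut at 1, half-way at 0, fully open at -1). A call has 1 to 8 rows; each row is the pose to reach, as a shift and turn from the pose commanded when the call began, along the tool's axes at that moment; what a row does not reach only later rows make up. A row lasts 1/12 s, in which the tool goes at most 41.7 mm and 7.16 degrees, less where a joint would pass 70% of its speed; a pose out of reach is approached as far as the arm can. A call with a gripper value outside its range is refused whole. The fingers move at their own pace and stop on an object; "newtons" is the grip in N (left out, the last holds). Time passes only in rows, so rows that repeat a pose let the fingers close. It gives the time, the measured TCP pose, the force and the opening at its end, in the units of the state.
- sense(): the state, without advancing time (a new reading comes with each control period).
- camera(name): name is "scene" or "side" or "wrist"; returns (picture, depth): 420x560x3 uint8, red, green, blue; 420x560 float32, m along the optical axis (not along the pixel's ray), 0 where there is no reading.
- camera_params(name): a dict with "fx", "fy", "cx", "cy" (pixels), "pose" (4x4, takes a point from camera to world coordinates); the wrist camera has in their place "hand_eye" (4x4, takes a point from camera to tool coordinates, whose origin is the TCP and whose axes are the flange's). Camera axes: x right, y down, z forward; pixel columns grow to the right and rows downward; lengths in m; the calibration is good to about 2 mm. The wrist camera is an equidistant fisheye: a pixel r from the principal point sees the ray r / f radians off the axis. A picture is of the moment at which its call begins: read the wrist's pose just before it. camera_params takes no time and is no camera call.
- finish_job(): hands the job in, once; it reports no verdict.
The state is a dict: "t": time; "joint_positions": joint angles; "joint_vel": joint speeds; "tau": joint torques, N m; "tool_pos": TCP position; "orientation": TCP orientation; "contact_force": force on the tool from outside, world axes, zero at the start; "ft_torque": the same for the moment, N m; "opening": finger opening in m.
Only numpy, scipy, OpenCV 4.12 (cv2) and the standard library are available. Lean on these libraries where they do the work, as an engineer would, in place of code of your own. Each camera call takes 0.05 s, during which the arm holds its last target.

## Working session

There is one attempt and no reset: what is moved stays moved. The work goes in short steps, Python scripts to look and compute and a tool call to move; the robot and the scene stay as the last step left them, time stands still between calls to the robot, and variables do not carry over. Pictures are saved under pics/ and viewed, and the job is handed in when it is done.

Besides the shell and the picture viewer there is one more tool, called after "Request:" as name(argument=value, ...) on one line, values as JSON. send_rows: Moves the arm, as the interface text tells. Its arguments: {"type":"object","properties":{"increments":{"type":"array"},"newtons":{"type":"number"}},"required":["increments"]}

```bash
ls; mkdir -p pics; cat > h.py <<'E'
import numpy as np, cv2
from plant import sense, camera, camera_params, finish_job, grasp_offset
def snap(name,fn):
    s=sense(); im,d=camera(name); cv2.imwrite('pics/'+fn+'.png',im[:,:,::-1]); np.savez('pics/'+fn+'.npz',im=im,d=d,pos=np.array(s['tool_pos']),R=np.array(s['orientation'])); return im,d
def world(name,d,us,vs):
    p=camera_params(name); us=np.asarray(us,float);vs=np.asarray(vs,float)
    z=d[vs.astype(int),us.astype(int)]
    X=np.stack([(us-p['cx'])/p['fx']*z,(vs-p['cy'])/p['fy']*z,z,np.ones_like(z)],-1)
    return (X@np.array(p['pose']).T)[...,:3]
E
python3 - <<'E'
from h import *
for n in ['scene','side','wrist']:
    snap(n,n+'0'); print(n,{k:np.round(v,4).tolist() for k,v in camera_params(n).items()})
print(sense(),grasp_offset)
E
```

```text
pics
scene {'fx': 505.3385, 'fy': 505.3385, 'cx': 285.6651, 'cy': 207.5773, 'pose': [[0.832, 0.3876, -0.3968, 1.2353], [0.5547, -0.5822, 0.5944, -0.8814], [-0.0006, -0.7147, -0.6994, 1.2665], [0.0, 0.0, 0.0, 1.0]]}
side {'fx': 388.5941, 'fy': 388.5941, 'cx': 279.6523, 'cy': 213.4524, 'pose': [[-0.9128, -0.2561, 0.318, 0.1989], [-0.4083, 0.5781, -0.7065, 0.9335], [-0.0029, -0.7747, -0.6323, 0.8353], [0.0, 0.0, 0.0, 1.0]]}
wrist {'fx': 325.1923, 'fy': 325.1923, 'cx': 279.7186, 'cy': 210.4269, 'hand_eye': [[-0.0007, -0.9673, -0.2534, 0.0698], [1.0, -0.0006, -0.0005, 0.0002], [0.0004, -0.2534, 0.9673, -0.1625], [0.0, 0.0, 0.0, 1.0]]}
{'t': 0.15, 'joint_positions': array([-6.59562610e+00,  2.05892575e+01,  8.65862471e+01, -2.56702706e-03,
        7.29084556e+01, -6.59701588e+00]), 'joint_vel': array([ 0.04968168, -0.13925152, -0.21687331, -0.03559276, -0.05368762,
       -0.09733178]), 'tau': array([ 6.01716038e-04, -5.15759647e+01, -2.71007627e+01,  6.74942834e-02,
        3.05557286e-02, -7.96465724e-05]), 'tool_pos': array([5.99446161e-01, 3.06966726e-05, 2.21984374e-01]), 'orientation': array([[-3.73631814e-05,  9.99998933e-01, -1.46060100e-03],
       [ 9.99999991e-01,  3.75469276e-05,  1.25774580e-04],
       [ 1.25829287e-04, -1.46059629e-03, -9.99998925e-01]]), 'contact_force': array([ 0.24415254,  0.07413012, -0.1241879 ]), 'ft_torque': array([-0.03485438,  0.00257336,  0.0266992 ]), 'opening': 0.08764599607752664} 0.0187
```

View pics/scene0.png

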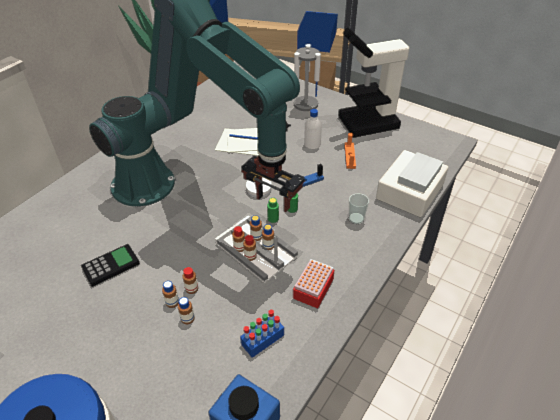

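View pics/side0.png

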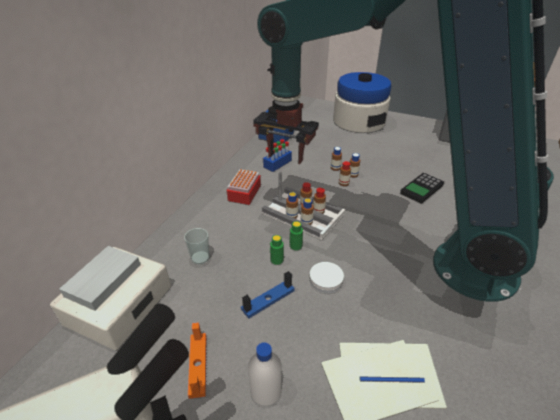

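View pics/wrist0.png

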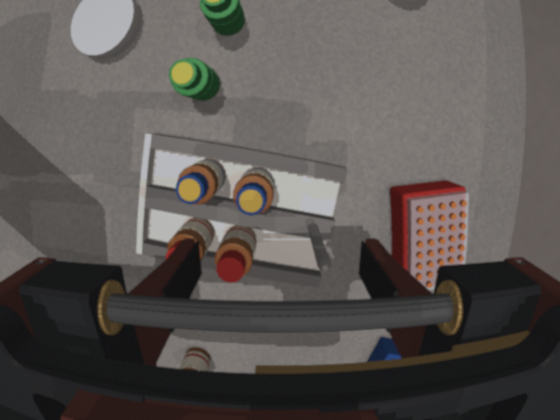

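The scene view shows the rack at about (257,245), with the new bottles near (170,292) and (186,310) and red_c at (190,278). The side view shows the blue keeper at (268,297), with green bottles beside the rack as decoys and an orange decoy bar at (197,360). I'll enlarge these areas and build a point cloud.

```bash
python3 - <<'E'
from h import *
a=cv2.imread('pics/scene0.png')[190:340,140:340]; cv2.imwrite('pics/c1.png',cv2.resize(a,None,fx=4,fy=4,interpolation=cv2.INTER_CUBIC))
a=cv2.imread('pics/side0.png')[130:330,200:390]; cv2.imwrite('pics/c2.png',cv2.resize(a,(760,600) if 0 else None,fx=3,fy=3,interpolation=cv2.INTER_CUBIC))
for n in ['scene','side']:
    z=np.load(f'pics/{n}0.npz'); im,d=z['im'],z['d']
    vv,uu=np.mgrid[0:420,0:560]; P=world(n,d,uu,vv)
    print(n,'table z',np.median(P[250:300,60:100,2]) if n=='scene' else np.median(P[350:380,280:310,2]))
    h=cv2.cvtColor(im,cv2.COLOR_RGB2HSV)
    reg=(P[...,0]>.35)&(P[...,0]<.95)&(abs(P[...,1])<.5)&(d>0)&(P[...,2]>.005)&(P[...,2]<.13)
    for nm,m in {'blue':(h[...,0]>105)&(h[...,0]<128)&(h[...,1]>130),'red':((h[...,0]<5)|(h[...,0]>174))&(h[...,1]>150),'green':(h[...,0]>45)&(h[...,0]<75)&(h[...,1]>120),'orange':(h[...,0]>5)&(h[...,0]<14)&(h[...,1]>190)}.items():
        k,l,st,c=cv2.connectedComponentsWithStats((m&reg).astype(np.uint8))
        for i in range(1,k):
            if st[i,4]>12:
                q=P[l==i]; print(nm,c[i].round(1),st[i,4],'mean',q.mean(0).round(3),'min',q.min(0).round(3),'max',q.max(0).round(3))
E
```

```text
scene table z 0.0022150125798245934
blue [312.2 178.4] 137 mean [0.521 0.369 0.014] min [0.491 0.323 0.005] max [0.549 0.409 0.028]
blue [255.3 222.2] 24 mean [0.526 0.005 0.093] min [ 0.516 -0.     0.081] max [0.534 0.015 0.105]
blue [267.7 231.2] 26 mean [ 0.581 -0.004  0.092] min [ 0.57  -0.013  0.082] max [0.588 0.008 0.099]
blue [168.3 288.8] 33 mean [ 0.467 -0.34   0.082] min [ 0.458 -0.349  0.071] max [ 0.475 -0.328  0.092]
blue [184.2 305.3] 33 mean [ 0.544 -0.358  0.083] min [ 0.532 -0.365  0.072] max [ 0.551 -0.347  0.093]
blue [262.1 340.4] 550 mean [ 0.772 -0.304  0.035] min [ 0.719 -0.35   0.005] max [ 0.801 -0.237  0.057]
blue [258.3 398.9] 800 mean [ 0.879 -0.467  0.097] min [ 0.8   -0.5    0.018] max [ 0.927 -0.442  0.129]
red [237.6 231. ] 69 mean [ 0.504 -0.06   0.098] min [ 0.489 -0.072  0.081] max [ 0.516 -0.039  0.106]
red [248.9 239.6] 65 mean [ 0.556 -0.069  0.097] min [ 0.539 -0.083  0.08 ] max [ 0.566 -0.053  0.108]
red [188.1 272.3] 85 mean [ 0.478 -0.266  0.087] min [ 0.462 -0.277  0.071] max [ 0.491 -0.251  0.098]
red [312.8 294.1] 401 mean [ 0.807 -0.095 
[... 2137 characters left out ...]
1]
blue [268.3 298.1] 524 mean [0.495 0.349 0.013] min [0.449 0.288 0.005] max [0.532 0.421 0.019]
red [345.9 165.1] 48 mean [ 0.471 -0.256  0.083] min [ 0.46  -0.315  0.059] max [ 0.483 -0.244  0.091]
red [243.6 193.5] 346 mean [ 0.763 -0.014  0.032] min [ 0.734 -0.113  0.005] max [0.814 0.016 0.053]
red [306.1 186.6] 52 mean [ 0.549 -0.057  0.095] min [ 0.538 -0.074  0.08 ] max [ 0.56  -0.046  0.102]
red [320. 192.] 59 mean [ 0.497 -0.047  0.095] min [ 0.486 -0.063  0.082] max [ 0.509 -0.035  0.102]
green [295.9 237. ] 228 mean [0.504 0.138 0.05 ] min [0.49  0.112 0.007] max [0.524 0.148 0.092]
green [276.5 251.1] 242 mean [0.532 0.217 0.052] min [0.518 0.195 0.005] max [0.555 0.226 0.093]
```

```bash
python3 - <<'E'
from h import *
for n in ['scene','side']:
    z=np.load(f'pics/{n}0.npz'); im,d=z['im'],z['d']
    vv,uu=np.mgrid[0:420,0:560]; P=world(n,d,uu,vv)
    m=(P[...,2]>.018)&(P[...,2]<.034)&(P[...,0]>.45)&(P[...,0]<.85)&(abs(P[...,1])<.25)&(im.min(-1)>110)
    k,l,st,c=cv2.connectedComponentsWithStats(m.astype(np.uint8))
    for i in range(1,k):
        if st[i,4]>30: print(n,c[i].round(),st[i,4],P[l==i].mean(0).round(3),P[l==i].min(0).round(3),P[l==i].max(0).round(3))
E
```

```text
scene [286. 245.] 87 [0.631 0.026 0.03 ] [0.577 0.012 0.023] [0.674 0.045 0.034]
scene [264. 251.] 123 [ 0.587 -0.035  0.029] [ 0.539 -0.052  0.018] [ 0.631 -0.013  0.034]
side [315. 229.] 38 [0.471 0.055 0.027] [0.451 0.045 0.021] [0.5  0.07 0.03]
```

View pics/c1.png

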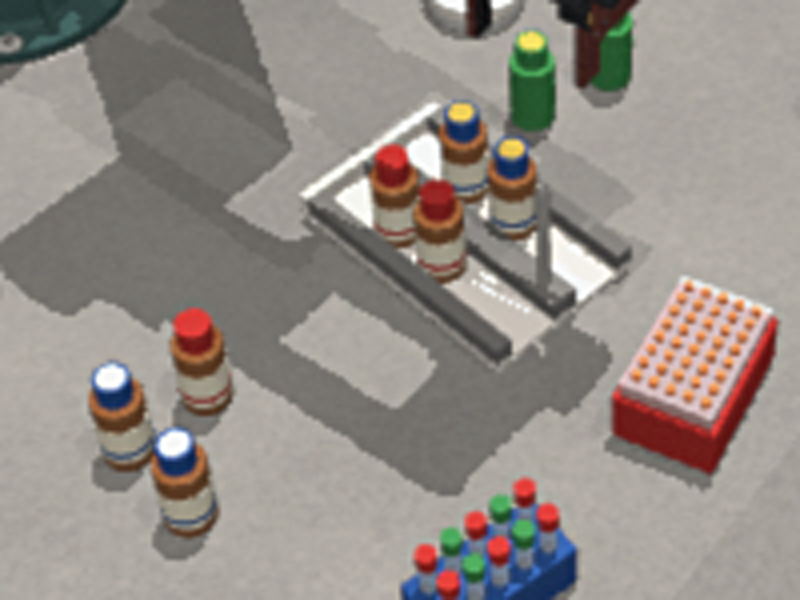

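View pics/c2.png

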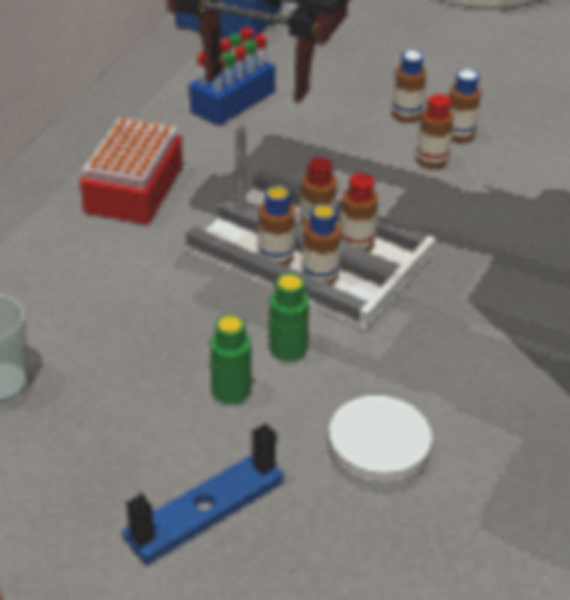

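```bash
cat >> h.py <<'E'
def load(fn):
    z=np.load(f'pics/{fn}.npz'); return z['im'],z['d'],z['pos'],z['R']
def wray(us,vs):
    p=camera_params('wrist'); x=(np.asarray(us,float)-p['cx'])/p['fx']; y=(np.asarray(vs,float)-p['cy'])/p['fy']
    t=np.hypot(x,y)+1e-12; return np.stack([np.sin(t)*x/t,np.sin(t)*y/t,np.cos(t)],-1),np.array(p['hand_eye'])
def wworld(d,us,vs,pos,R):
    r,H=wray(us,vs); z=d[np.asarray(vs).astype(int),np.asarray(us).astype(int)]
    X=r/r[...,2:]*z[...,None]; X=X@H[:3,:3].T+H[:3,3]; return X@R.T+pos
def wplane(u,v,pos,R,h):
    r,H=wray(u,v); o=R@H[:3,3]+pos; g=(r@H[:3,:3].T)@R.T
    return o+g*((h-o[2])/g[...,2])[...,None]
def cloud(n,fn):
    im,d,pos,R=load(fn); vv,uu=np.mgrid[0:420,0:560]
    P=wworld(d,uu,vv,pos,R) if n=='wrist' else world(n,d,uu,vv)
    P[d<=0]=np.nan
    return im,P
def fitrack(pts,x0):
    from scipy.optimize import minimize
    # pts: Nx2 wall-top points; union of rects in rack frame
    rects=np.array([[-.117,.117,.059,.075],[-.117,.117,-.075,-.059],[-.117,.117,-.013,.013],[-.117,-.109,-.075,.075]])
    def f(q):
        c,s=np.cos(q[2]),np.sin(q[2]); e=pts-q[:2]; X=e@np.array([[c,-s],[s,c]])
        dx=np.maximum(np.maximum(rects[:,0]-X[:,:1],X[:,:1]-rects[:,1]),0);dy=np.maximum(np.maximum(rects[:,2]-X[:,1:],X[:,1:]-rects[:,3]),0)
        return np.minimum(np.hypot(dx,dy).min(1),.008)
    best=None
    for s in range(6):
        r=minimize(lambda q:(f(q)**2).sum()*1e4,np.array(x0)+np.array([.004,.004,.04])*np.random.RandomState(s).randn(3),method='Nelder-Mead',options=dict(xatol=1e-5,fatol=1e-6,maxiter=2000))
        if best is None or r.fun<best.fun: best=r
    return best.x,best.fun,len(pts),(f(best.x)>.004).mean()
E
python3 - <<'E'
from h import *
for n in ['wrist','scene','side']:
    im,P=cloud(n,n+'0')
    if n=='wrist':
        print('table',np.nanmedian(P[20:60,280:380,2]))
        np.save('pics/w0P.npy',P)
    for off in ([0] ):
        m=(P[...,2]>.022)&(P[...,2]<.034)&(P[...,0]>.42)&(P[...,0]<.72)&(P[...,1]>-.13)&(P[...,1]<.1)
        pts=P[m][:,:2]; x=fitrack(pts,[.57,-.028,-.17]); print(n,x[0].round(4),np.degrees(x[0][2]),x[1:],P[m][:,2].mean())
    h=cv2.cvtColor(im,cv2.COLOR_RGB2HSV)
    for nm,m in {'yellow':(h[...,0]>18)&(h[...,0]<32)&(h[...,1]>120)&(P[...,2]>.09)&(P[...,2]<.115),'white':(im.min(-1)>180)&(P[...,2]>.08)&(P[...,2]<.11)&(P[...,1]<-.2)}.items():
        k,l,st,c=cv2.connectedComponentsWithStats(m.astype(np.uint8))
        for i in range(1,k):
            if st[i,4]>6: q=P[l==i]; print(nm,c[i].round(1),st[i,4],q.mean(0).round(4))
    m=(h[...,0]>105)&(h[...,0]<128)&(h[...,1]>130)&(P[...,1]>.25)&(P[...,2]>.009)&(P[...,2]<.02)
    if m.sum()>50: print('keeper top',cv2.minAreaRect((P[m][:,:2]*1000).astype(np.float32)),P[m].mean(0))
    m=(im.max(-1)<60)&(P[...,1]>.25)&(P[...,1]<.45)&(P[...,0]>.42)&(P[...,0]<.57)&(P[...,2]>.054)&(P[...,2]<.066)
    k,l,st,c=cv2.connectedComponentsWithStats(m.astype(np.uint8))
    for i in range(1,k): print('grip',c[i],st[i,4],P[l==i].mean(0).round(4))
E
```

```text
table 0.0005581784386592403
wrist [ 0.5456 -0.0279 -0.1822] -10.44130591567453 (np.float64(114.84162623616326), 9264, np.float64(0.019969775474956823)) 0.02813689992745476
yellow [212.1   0.4] 14 [0.5369 0.1934 0.0911]
yellow [181.7  72.6] 309 [0.5095 0.1235 0.0911]
yellow [189.  189.5] 344 [0.5165 0.0154 0.1009]
yellow [250.4 200.5] 374 [0.5729 0.0048 0.1008]
scene [ 0.5475 -0.0267 -0.1947] -11.154404926844874 (np.float64(50.612604086277564), 936, np.float64(0.09294871794871795)) 0.028611756313701
yellow [272.1 199.8] 13 [0.5105 0.1217 0.0929]
yellow [254.8 217.4] 20 [0.5167 0.015  0.1021]
yellow [267.4 226.6] 21 [0.5743 0.0041 0.1024]
white [167.1 283.8] 34 [ 0.4587 -0.3334  0.092 ]
white [183.  300.4] 36 [ 0.5356 -0.3513  0.0918]
keeper top ((-218.2635498046875, 820.264404296875), (263.7247314453125, 1763.6195068359375), 52.647220611572266) [0.32804159 0.4878681  0.01472738]
grip [320.         166.42857143] 14 [0.5347 0.3988 0.0584]
side [ 0.5456 -0.0262 -0.181 ] -10.371761274944532 (np.float64(42.66999618753907), 852, np.float64(0.08568075117370892)) 0.02720826551564139
yellow [292.2 193.8] 18 [0.5726 0.005  0.1   ]
yellow [307.4 199.7] 17 [0.5168 0.016  0.101 ]
yellow [296.2 223.2] 12 [0.5102 0.1239 0.0911]
yellow [276.2 237.6] 20 [0.5379 0.2042 0.0913]
white [337.2 147.8] 8 [ 0.5346 -0.3512  0.0899]
white [355.4 154.3] 9 [ 0.458  -0.3323  0.0895]
keeper top ((318.52960205078125, 413.1664123535156), (145.19227600097656, 434.14111328125), 70.89622497558594) [0.40642649 0.37320212 0.0143347 ]
grip [287.5483871  274.83870968] 31 [0.4654 0.292  0.0587]
grip [245.81818182 298.72727273] 33 [0.5292 0.4068 0.0589]
```

The wrist, scene and side fits agree. The rack is at (0.5456, -0.0275) with a yaw of about -10.4°, and the blue lane is at rack y=+36. I'll turn the jaws across the lane and go above old_b.

```bash
cat >> h.py <<'E'
from scipy.spatial.transform import Rotation as Ro
RK=np.array([.5456,-.0275]); RY=-.182
def rk2w(x,y):
    c,s=np.cos(RY),np.sin(RY); return RK+np.array([c*x-s*y,s*x+c*y])
def w2rk(p):
    c,s=np.cos(RY),np.sin(RY); e=np.array(p)[:2]-RK; return np.array([c*e[0]+s*e[1],-s*e[0]+c*e[1]])
def delta(xyz,yaw,S=None):
    s=S or sense(); p=np.array(s['tool_pos']);R=np.array(s['orientation'])
    c,n=np.cos(yaw),np.sin(yaw); T=np.array([[c,n,0],[n,-c,0],[0,0,-1]])  # x=(c,n), z down
    dp=R.T@(np.array(xyz)-p)*100; rv=Ro.from_matrix(R.T@T).as_rotvec()
    print('t',round(s['t'],2),'pos',p.round(4),'F',np.round(s['contact_force'],1),'open',round(s['opening'],4),'| d cm',dp.round(2),'rv',rv.round(3)); return dp,rv
YR=np.pi+RY   # tool x = rack -x
E
python3 -c "
from h import *
delta([.5733,.0047,.13],YR)"
```

```text
t 0.15 pos [0.5994 0.     0.222 ] F [ 0.2  0.1 -0.1] open 0.0876 | d cm [ 0.47 -2.6   9.2 ] rv [-1.000e-03 -1.000e-03 -1.389e+00]
```

Request:
send_rows(increments=[0.06,-0.3,0.3,0,0,-0.12,-0.2,0.12,-0.7,0.9,0,0,-0.24,-0.2,0.18,-1.1,1.8,0,0,-0.36,-0.2,0.24,-1.5,2.8,0,0,-0.48,-0.2,0.3,-1.9,3.8,0,0,-0.6,-0.2,0.36,-2.2,4.8,0,0,-0.72,-0.2,0.42,-2.5,5.8,0,0,-0.84,-0.2,0.47,-2.6,6.2,0,0,-0.96,-0.2], newtons=20)

```text
t: 0.82
tool_pos: [0.5723, 0.0049, 0.159]
orientation: [[-0.823, 0.569, -0.003], [0.569, 0.823, 0.0], [0.003, -0.001, -1.0]]
contact_force: [-0.1, -0.5, -0.8]
opening: 0.0527
```

```bash
python3 -c "
from h import *
print(sense()['joint_positions'].round(1));delta([.5733,.0047,.13],YR)"
```

```text
[ -6.4  22.1  94.1  -0.   63.9 -61.8]
t 0.82 pos [0.5723 0.0049 0.159 ] F [-0.1 -0.5 -0.8] open 0.0527 | d cm [-0.1   0.04  2.9 ] rv [-0.001 -0.003 -0.423]
```

Request:
send_rows(increments=[-0.1,0.04,0.6,0,0,-0.12,-0.2,-0.1,0.04,1.2,0,0,-0.24,-0.2,-0.1,0.04,1.8,0,0,-0.36,-0.2,-0.1,0.04,2.5,0,0,-0.423,-0.2,-0.1,0.04,2.9,0,0,-0.423,-0.2,-0.1,0.04,2.9,0,0,-0.423,-0.2])

```text
t: 1.32
tool_pos: [0.5741, 0.0045, 0.1306]
orientation: [[-0.982, 0.189, -0.002], [0.189, 0.982, 0.0], [0.002, -0.0, -1.0]]
contact_force: [0.2, -0.3, 0.4]
opening: 0.0524
```

```bash
python3 -c "
from h import *
delta([.5733,.0047,.036],YR); snap('wrist','w1')"
```

```text
t 1.32 pos [0.5741 0.0045 0.1306] F [ 0.2 -0.3  0.4] open 0.0524 | d cm [0.06 0.   9.46] rv [-0.    -0.002 -0.008]
```

View pics/w1.png

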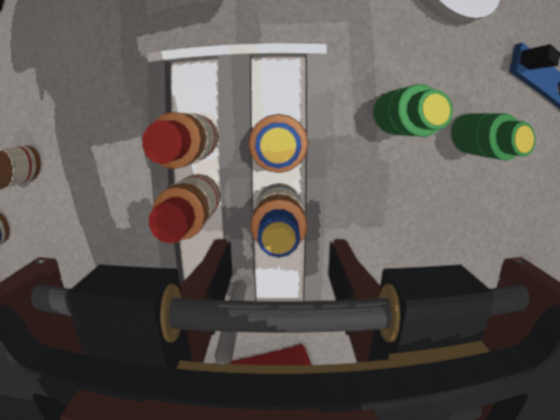

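The picture shows old_b at (278,235), centred between the fingers (columns 225 and 335), with old_a ahead of it at (278,145). I'll descend and grip.

Request:
send_rows(increments=[0,0,1.5,0,0,0,-0.2,0,0,3.5,0,0,0,-0.2,0,0,5.5,0,0,0,-0.2,0,0,7.5,0,0,0,-0.2,0,0,9,0,0,0,-0.2,0,0,9.4,0,0,0,-0.2,0,0,9.4,0,0,0,0.3,0,0,9.4,0,0,0,0.5], newtons=15)

```text
t: 2.03
tool_pos: [0.5755, 0.0044, 0.0382]
orientation: [[-0.982, 0.187, 0.001], [0.187, 0.982, -0.0], [-0.001, 0.0, -1.0]]
contact_force: [0.1, 0.1, -0.6]
opening: 0.043
```

Request:
send_rows(increments=[0,0,0,0,0,0,0.5,0,0,0,0,0,0,0.5,0,0,-0.1,0,0,0,0.5,0,0,-0.1,0,0,0,0.5])

```text
t: 2.37
tool_pos: [0.5755, 0.0044, 0.0394]
orientation: [[-0.982, 0.187, 0.001], [0.187, 0.982, -0.0], [-0.001, 0.0, -1.0]]
contact_force: [-0.9, -0.2, 0.2]
opening: 0.0399
```

```bash
python3 -c "
from h import *
p=rk2w(-.048,.036);print(w2rk(sense()['tool_pos']))
delta([p[0],p[1],sense()['tool_pos'][2]],YR)"
```

```text
[0.02358941 0.03681358]
t 2.37 pos [0.5755 0.0044 0.0394] F [-0.9 -0.2  0.2] open 0.0399 | d cm [ 7.16 -0.12 -0.01] rv [ 0.     0.001 -0.006]
```

Request:
send_rows(increments=[0.5,0,0,0,0,0,0.5,1.3,0,0,0,0,0,0.5,2.3,0,0,0,0,-0.003,0.5,3.3,-0.05,0,0,0,-0.006,0.5,4.3,-0.05,0,0,0,-0.006,0.5,5.3,-0.08,0,0,0,-0.006,0.5,6.1,-0.1,0,0,0,-0.006,0.5,6.5,-0.1,0,0,0,-0.006,0.5])

```text
t: 3.03
tool_pos: [0.509, 0.0159, 0.0386]
orientation: [[-0.984, 0.181, -0.001], [0.181, 0.984, 0.0], [0.001, -0.0, -1.0]]
contact_force: [0.6, 0.3, -0.4]
opening: 0.0403
```

Request:
send_rows(increments=[0.2,0,0,0,0,0,0.5,0.4,0,0,0,0,0,0.5,0.5,0,0.1,0,0,0,0.5,0.5,0,0.1,0,0,0,0.5])

```text
t: 3.37
tool_pos: [0.5065, 0.0163, 0.0383]
orientation: [[-0.984, 0.181, 0.001], [0.181, 0.984, -0.0], [-0.001, -0.0, -1.0]]
contact_force: [-2.2, -0.6, 9.6]
opening: 0.0396
```

```bash
python3 - <<'E'
from h import *
print(w2rk(sense()['tool_pos']),sense()['contact_force'])
for n in ['scene','side']:
    snap(n,n+'2'); im,P=cloud(n,n+'2'); h=cv2.cvtColor(im,cv2.COLOR_RGB2HSV)
    m=(h[...,0]>18)&(h[...,0]<32)&(h[...,1]>120)&(P[...,2]>.09)&(P[...,2]<.115)
    k,l,st,c=cv2.connectedComponentsWithStats(m.astype(np.uint8))
    for i in range(1,k):
        if st[i,4]>4: q=P[l==i]; print(n,c[i].round(1),st[i,4],q.mean(0).round(4),w2rk(q.mean(0)).round(4))
E
```

```text
[-0.04637607  0.03600582] [-2.15178317 -0.57274092  9.57720785]
scene [292.3 189.5] 13 [0.5388 0.2031 0.0928] [-0.0484  0.2256]
side [322.3 205.6] 18 [0.4645 0.0248 0.1005] [-0.0892  0.0368]
side [296.4 223.5] 10 [0.5092 0.1245 0.091 ] [-0.0633  0.1429]
side [276.  237.7] 18 [0.5382 0.2054 0.0917] [-0.0495  0.2277]
```

old_a is at rack x=-0.089, against the front stop. I'll release and lift.

Request:
send_rows(increments=[0,0,0,0,0,0,-0.2,0,0,0,0,0,0,-0.2,0,0,0,0,0,0,-0.2,0,0,-2,0,0,0,-0.2,0,0,-5,0,0,0,-0.2,0,0,-8,0,0,0,-0.2,0,0,-9.5,0,0,0,-0.2])

```text
t: 4.05
tool_pos: [0.5073, 0.0164, 0.1352]
orientation: [[-0.984, 0.181, 0.003], [0.181, 0.984, -0.0], [-0.003, 0.0, -1.0]]
contact_force: [0.8, 0.4, -0.3]
opening: 0.0527
```

```bash
python3 - <<'E'
from h import *
print(sense()['joint_positions'].round(1))
for n in ['wrist']:
    snap(n,n+'3'); im,P=cloud(n,n+'3'); h=cv2.cvtColor(im,cv2.COLOR_RGB2HSV)
    m=(h[...,0]>18)&(h[...,0]<32)&(h[...,1]>120)&(P[...,2]>.09)&(P[...,2]<.115)
    k,l,st,c=cv2.connectedComponentsWithStats(m.astype(np.uint8))
    for i in range(1,k):
        if st[i,4]>4: q=P[l==i]; print(n,c[i].round(1),st[i,4],q.mean(0).round(4),w2rk(q.mean(0)).round(4))
delta([.535,-.351,.15],YR)
E
```

```text
[ -5.9  18.8 103.8   0.   57.2 -85.5]
wrist [277.5 169.1] 839 [0.4644 0.0236 0.1009] [-0.0891  0.0356]
wrist [428.1 206.9] 537 [0.5093 0.1231 0.0911] [-0.063   0.1416]
wrist [510.9 224.1] 337 [0.538  0.2014 0.0912] [-0.0489  0.2238]
wrist [279.1 231.4] 734 [0.5038 0.0173 0.1009] [-0.0493  0.0365]
t 4.1 pos [0.5087 0.0163 0.137 ] F [-0.1  0.2  1.8] open 0.0525 | d cm [ -9.23 -35.65  -1.26] rv [0.    0.006 0.   ]
```

View pics/wrist3.png

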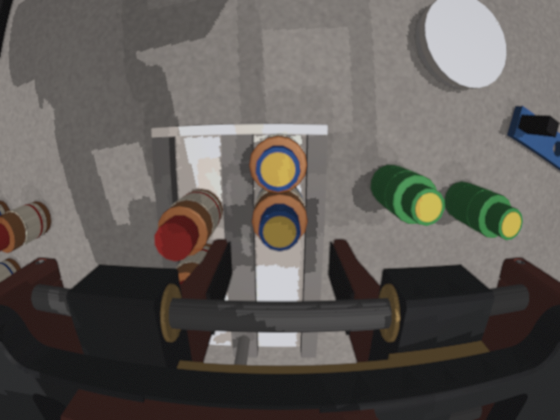

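Request:
send_rows(increments=[-0.3,-1.2,-0.5,0,0,0,-0.2,-1,-3.8,-1.2,0,0,0,-0.2,-1.9,-7.4,-1.3,0,0,0,-0.2,-2.9,-11.2,-1.3,0,0,0,-0.2,-3.9,-15,-1.3,0,0,0,-0.2,-4.9,-18.8,-1.3,0,0,0,-0.2,-5.9,-22.6,-1.3,0,0,0,-0.2,-6.8,-26.2,-1.3,0,0.006,0,-0.2])

```text
t: 4.77
tool_pos: [0.524, -0.256, 0.1439]
orientation: [[-0.983, 0.181, -0.008], [0.181, 0.983, 0.002], [0.009, 0.001, -1.0]]
contact_force: [0.9, 0.1, 0.6]
opening: 0.0523
```

Request:
send_rows(increments=[-0.9,-3.4,0,0,0,0,-0.2,-1.7,-6.5,0,0,0,0,-0.2,-2.2,-8.5,0,0,0,0,-0.2,-2.4,-9.4,0,0,0,0,-0.2,-2.4,-9.4,0,0,0,0,-0.2])

```text
t: 5.18
tool_pos: [0.5311, -0.3524, 0.1438]
orientation: [[-0.983, 0.183, -0.008], [0.183, 0.983, 0.002], [0.008, 0.0, -1.0]]
contact_force: [0.1, 0.1, 0.1]
opening: 0.053
```

```bash
python3 - <<'E'
from h import *
print(sense()['joint_positions'].round(1))
delta([.535,-.351,.15],YR)
snap('wrist','w4'); im,P=cloud('wrist','w4')
m=(im.min(-1)>180)&(P[...,2]>.085)&(P[...,2]<.1)
k,l,st,c=cv2.connectedComponentsWithStats(m.astype(np.uint8))
for i in range(1,k):
    if st[i,4]>30: print(c[i].round(1),st[i,4],P[l==i].mean(0).round(4))
E
```

```text
[ -39.7   28.1   86.2   -0.2   66.1 -119. ]
t 5.18 pos [ 0.5311 -0.3524  0.1438] F [0.1 0.1 0.1] open 0.053 | d cm [-0.35  0.21 -0.62] rv [ 0.    -0.008 -0.002]
```

View pics/w4.png

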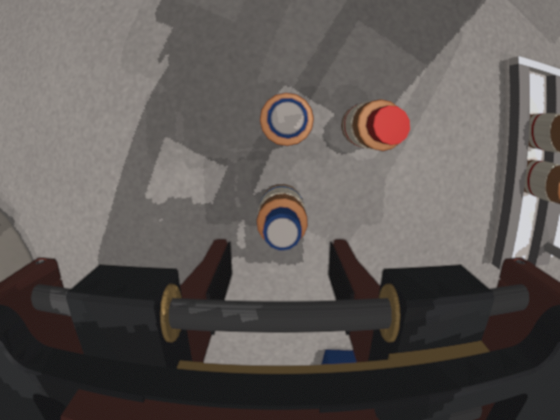

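```bash
python3 - <<'E'
from h import *
im,d,pos,R=load('w4')
for u,v in [(283,234),(288,118),(391,125)]: print(wplane(np.array(u),np.array(v),pos,R,.091).round(4))
p=wplane(np.array(283),np.array(234),pos,R,.091)
delta([p[0],p[1],.028],YR)
E
```

```text
[ 0.5354 -0.3502  0.091 ]
[ 0.4579 -0.3325  0.091 ]
[ 0.4732 -0.2636  0.091 ]
t 5.23 pos [ 0.531  -0.3504  0.144 ] F [0.1 0.6 0.3] open 0.0524 | d cm [-0.53  0.08 11.59] rv [ 0.002 -0.008 -0.001]
```

The new bottle sits at pixel (283,234), at about (0.5355, -0.3505). I'll descend and grip it.

Request:
send_rows(increments=[-0.3,0,1.5,0,-0.008,0,-0.2,-0.5,0,3.5,0,-0.008,0,-0.2,-0.5,0,6,0,-0.008,0,-0.2,-0.5,0,8.5,0,-0.008,0,-0.2,-0.5,0,10.5,0,-0.008,0,-0.2,-0.5,0,11.4,0,-0.008,0,-0.2,-0.5,0,11.5,0,-0.008,0,0,-0.5,0,11.5,0,-0.008,0,0.5], newtons=20)

```text
t: 5.9
tool_pos: [0.5361, -0.3497, 0.0303]
orientation: [[-0.984, 0.18, 0.001], [0.18, 0.984, 0.001], [-0.001, 0.001, -1.0]]
contact_force: [-0.4, 0.1, -0.1]
opening: 0.043
```

Request:
send_rows(increments=[0,0,0,0,0,0,0.5,0,0,0,0,0,0,0.5,0,0,0,0,0,0,0.5,0,0,0,0,0,0,0.5])

```text
t: 6.23
tool_pos: [0.5369, -0.3514, 0.0314]
orientation: [[-0.984, 0.181, 0.003], [0.181, 0.984, -0.001], [-0.003, -0.001, -1.0]]
contact_force: [0.4, 0.1, -0.6]
opening: 0.0399
```

```bash
python3 - <<'E'
from h import *
delta([.5354,-.35,.16],YR)
E
```

```text
t 6.23 pos [ 0.5369 -0.3514  0.0314] F [ 0.4  0.1 -0.6] open 0.0399 | d cm [  0.13   0.1  -12.86] rv [-0.001  0.003  0.   ]
```

Request:
send_rows(increments=[0,0,-1,0,0,0,0.5,0,0,-3,0,0,0,0.5,0,0,-6,0,0,0,0.5,0,0,-9,0,0,0,0.5,0,0,-11.5,0,0,0,0.5,0,0,-12.8,0,0,0,0.5,0,0,-12.8,0,0,0,0.5])

```text
t: 6.82
tool_pos: [0.5382, -0.3527, 0.1634]
orientation: [[-0.983, 0.181, 0.008], [0.181, 0.984, -0.005], [-0.009, -0.004, -1.0]]
contact_force: [0.8, -0.4, -1.3]
opening: 0.0397
```

```bash
python3 - <<'E'
from h import *
p=rk2w(-.0045,.036)
delta([*p,.16],YR)
E
```

```text
t 6.82 pos [ 0.5382 -0.3527  0.1634] F [ 0.8 -0.4 -1.3] open 0.0397 | d cm [ 5.61 35.72  0.16] rv [-0.004  0.009  0.   ]
```

Request:
send_rows(increments=[0.2,1.2,0,0,0,0,0.5,0.6,3.8,0,0,0,0,0.5,1.2,7.4,0,0,0,0,0.5,1.8,11.2,0,0,0,0,0.5,2.4,15,0,0,0,0,0.5,3,18.8,0,0,0,0,0.5,3.6,22.6,0,0,0,0,0.5,4.1,26,0,0,0,0,0.5])

```text
t: 7.48
tool_pos: [0.5405, -0.0844, 0.1567]
orientation: [[-0.984, 0.181, -0.002], [0.181, 0.984, 0.001], [0.002, 0.001, -1.0]]
contact_force: [-0.1, 0.9, -1.1]
opening: 0.0398
```

Request:
send_rows(increments=[0.5,3.5,0,0,0,0,0.5,1,6.5,0,0,0,0,0.5,1.3,8.5,0,0,0,0,0.5,1.5,9.5,0,0,0,0,0.5,1.5,9.6,0,0,0,0,0.5,1.5,9.6,0,0,0,0,0.5])

```text
t: 7.98
tool_pos: [0.5446, 0.0095, 0.1575]
orientation: [[-0.984, 0.179, 0.0], [0.179, 0.984, -0.001], [-0.0, -0.001, -1.0]]
contact_force: [0.5, -1.3, -0.4]
opening: 0.0396
```

```bash
python3 - <<'E'
from h import *
p=rk2w(-.0045,.036); print(w2rk(sense()['tool_pos']))
delta([*p,.0425],YR); snap('wrist','w5')
E
```

```text
[-0.00767538  0.03619753]
t 7.98 pos [0.5446 0.0095 0.1575] F [ 0.5 -1.3 -0.4] open 0.0396 | d cm [-3.10e-01 -1.00e-02  1.15e+01] rv [-0.001  0.     0.002]
```

View pics/w5.png

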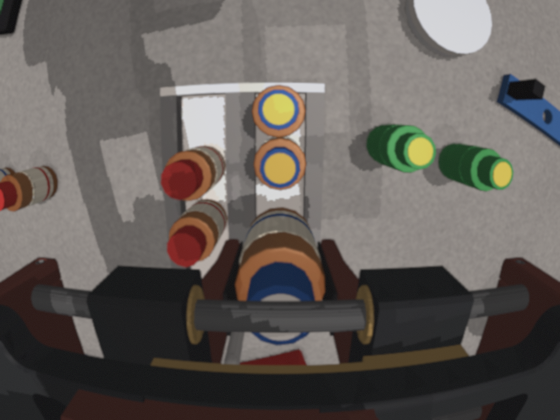

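The held bottle hangs over the lane, with the old ones ahead of it at (279,110) and (279,165). I'll lower it.

Request:
send_rows(increments=[-0.3,0,1,0,0,0.002,0.5,-0.3,0,3,0,0,0.002,0.5,-0.3,0,5.5,0,0,0.002,0.5,-0.3,0,8,0,0,0.002,0.5,-0.3,0,9.5,0,0,0.002,0.5,-0.3,0,10.3,0,0,0.002,0.5,-0.3,0,10.6,0,0,0.002,0.5,-0.3,0,10.6,0,0,0.002,0.5])

```text
t: 8.7
tool_pos: [0.5484, 0.0079, 0.0516]
orientation: [[-0.983, 0.184, 0.001], [0.184, 0.983, -0.0], [-0.001, -0.0, -1.0]]
contact_force: [0.0, -0.8, -0.8]
opening: 0.0396
```

```bash
python3 - <<'E'
from h import *
p=rk2w(-.0045,.036); print(w2rk(sense()['tool_pos']))
delta([*p,.0425],YR)
E
```

```text
[-0.00360277  0.03531736]
t 8.7 pos [0.5484 0.0079 0.0516] F [ 0.  -0.8 -0.8] open 0.0396 | d cm [0.09 0.07 0.91] rv [-0.     0.001 -0.003]
```

Request:
send_rows(increments=[0.1,0.06,0.3,0,0,0,0.5,0.1,0.06,0.6,0,0,0,0.5,0.1,0.06,0.85,0,0,0,0.5,0.1,0.06,0.9,0,0,0,0.5,0.1,0.06,0.9,0,0,0,0.5])

```text
t: 9.12
tool_pos: [0.5479, 0.0095, 0.0435]
orientation: [[-0.983, 0.183, 0.002], [0.183, 0.983, -0.0], [-0.002, 0.0, -1.0]]
contact_force: [-0.5, 0.2, -0.9]
opening: 0.0396
```

Request:
send_rows(increments=[0.1,0,0.15,0,0,0,0.5,0.2,0,0.2,0,0,0,0.5,0.2,0,0.2,0,0,0,0.5])

```text
t: 9.37
tool_pos: [0.5453, 0.0099, 0.0413]
orientation: [[-0.983, 0.183, 0.001], [0.183, 0.983, -0.0], [-0.001, -0.0, -1.0]]
contact_force: [-0.1, 0.2, -1.1]
opening: 0.0397
```

Request:
send_rows(increments=[0,0,0,0,0,0,-0.2,0,0,0,0,0,0,-0.2,0,0,0,0,0,0,-0.2,0,0,-2,0,0,0,-0.2,0,0,-5,0,0,0,-0.2,0,0,-8,0,0,0,-0.2,0,0,-10,0,0,0,-0.2])

```text
t: 9.95
tool_pos: [0.5465, 0.0098, 0.1438]
orientation: [[-0.983, 0.183, 0.004], [0.183, 0.983, -0.001], [-0.004, 0.0, -1.0]]
contact_force: [0.8, -0.0, -0.0]
opening: 0.0526
```

```bash
python3 - <<'E'
from h import *
snap('wrist','w6'); im,P=cloud('wrist','w6')
h=cv2.cvtColor(im,cv2.COLOR_RGB2HSV)
m=(P[...,2]>.096)&(P[...,2]<.105)&(h[...,1]<60)&(P[...,0]>.5)&(P[...,1]>-.04)&(P[...,1]<.06)
k,l,st,c=cv2.connectedComponentsWithStats(m.astype(np.uint8))
for i in range(1,k):
    if st[i,4]>30: print(c[i].round(1),st[i,4],P[l==i].mean(0).round(4),w2rk(P[l==i].mean(0)))
delta([.458,-.3325,.15],YR)
E
```

```text
[279.5 228.3] 808 [0.5438 0.0108 0.1009] [-0.00871433  0.03730342]
[278.4 241.9] 58 [0.5533 0.0082 0.1003] [0.00115143 0.03650291]
[238.9 345.5] 36 [ 0.6347 -0.0389  0.1006] [0.08974005 0.00490086]
t 10.0 pos [0.5487 0.0096 0.147 ] F [1.1 0.7 2.2] open 0.0531 | d cm [  2.67 -35.29  -0.34] rv [ 0.001  0.01  -0.002]
```

View pics/w6.png

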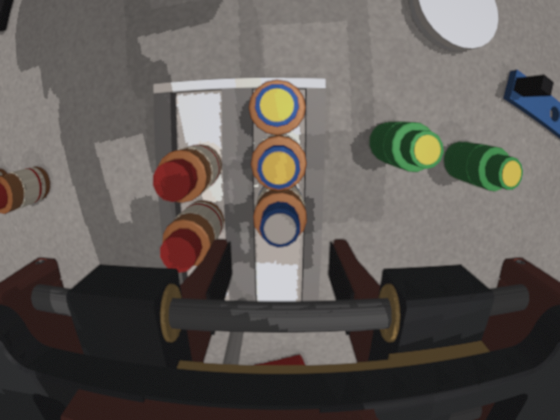

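new_b is seated at rack x=-0.0087 and upright. Next I'll fetch the second new bottle.

Request:
send_rows(increments=[0.1,-1.2,0,0,0,0,-0.2,0.3,-3.8,0,0,0,0,-0.2,0.6,-7.4,0,0,0,0,-0.2,0.9,-11.2,0,0,0,0,-0.2,1.2,-15,0,0,0,0,-0.2,1.5,-18.8,0,0,0,0,-0.2,1.7,-22.6,0,0,0,0,-0.2,1.9,-26,0,0,0,0,-0.2])

```text
t: 10.67
tool_pos: [0.4771, -0.2444, 0.1398]
orientation: [[-0.983, 0.183, -0.0], [0.183, 0.983, 0.001], [0.0, 0.0, -1.0]]
contact_force: [0.5, -0.2, -0.4]
opening: 0.0524
```

Request:
send_rows(increments=[0.3,-3.4,0,0,0,0,-0.2,0.6,-6.5,0,0,0,0,-0.2,0.7,-8.5,0,0,0,0,-0.2,0.8,-9.3,0,0,0,0,-0.2,0.8,-9.3,0,0,0,0,-0.2,0.8,-9.3,0,0,0,0,-0.2])

```text
t: 11.17
tool_pos: [0.4536, -0.3314, 0.1402]
orientation: [[-0.983, 0.184, 0.0], [0.184, 0.983, 0.002], [-0.0, 0.002, -1.0]]
contact_force: [0.7, 0.3, -0.4]
opening: 0.0528
```

```bash
python3 - <<'E'
from h import *
print(sense()['joint_positions'].round(1))
delta([.458,-.3325,.028],YR)
snap('wrist','w7')
E
```

```text
[-4.330e+01  2.250e+01  9.670e+01  1.000e-01  6.090e+01 -1.227e+02]
t 11.17 pos [ 0.4536 -0.3314  0.1402] F [ 0.7  0.3 -0.4] open 0.0528 | d cm [-0.45 -0.04 11.22] rv [ 0.002  0.    -0.003]
```

View pics/w7.png

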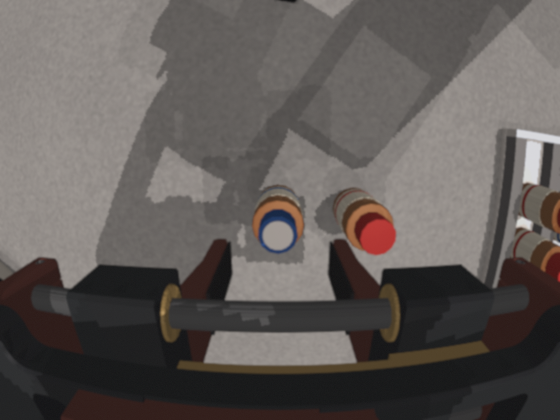

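```bash
python3 - <<'E'
from h import *
im,d,pos,R=load('w7')
for u,v in [(278,235),(376,237)]: print(wplane(np.array(u),np.array(v),pos,R,.091).round(4))
p=wplane(np.array(278),np.array(235),pos,R,.091)
delta([p[0],p[1],.028],YR)
E
```

```text
[ 0.4573 -0.3326  0.091 ]
[ 0.4722 -0.2645  0.091 ]
t 11.22 pos [ 0.4539 -0.3308  0.1405] F [-0.1  0.  -0.2] open 0.0529 | d cm [-0.36 -0.13 11.25] rv [ 0.002  0.    -0.002]
```

Request:
send_rows(increments=[-0.2,-0.1,1.5,0,0,0,-0.15,-0.4,-0.1,3.5,0,0,0,-0.15,-0.4,-0.1,6,0,0,0,-0.15,-0.4,-0.1,8.5,0,0,0,-0.15,-0.4,-0.1,10.3,0,0,0,-0.15,-0.4,-0.1,11.1,0,0,0,-0.15,-0.4,-0.1,11.1,0,0,0,0,-0.4,-0.1,11.1,0,0,0,0.5])

```text
t: 11.88
tool_pos: [0.4588, -0.3331, 0.0304]
orientation: [[-0.983, 0.181, 0.001], [0.181, 0.983, 0.0], [-0.001, 0.0, -1.0]]
contact_force: [0.1, -1.0, 0.6]
opening: 0.0408
```

Request:
send_rows(increments=[0,0,0,0,0,0,0.5,0,0,0,0,0,0,0.5,0,0,0,0,0,0,0.5,0,0,0,0,0,0,0.5])

```text
t: 12.22
tool_pos: [0.4589, -0.3344, 0.0311]
orientation: [[-0.983, 0.183, 0.003], [0.183, 0.983, -0.001], [-0.003, -0.001, -1.0]]
contact_force: [0.1, 0.6, -1.1]
opening: 0.0398
```

Request:
send_rows(increments=[0,0,-1,0,0,0,0.5,0,0,-3,0,0,0,0.5,0,0,-6,0,0,0,0.5,0,0,-9,0,0,0,0.5,0,0,-11.5,0,0,0,0.5,0,0,-12.8,0,0,0,0.5,0,0,-12.8,0,0,0,0.5,0,0,-12.8,0,0,0,0.5])

```text
t: 12.88
tool_pos: [0.4586, -0.3344, 0.1595]
orientation: [[-0.983, 0.183, 0.004], [0.183, 0.983, -0.002], [-0.004, -0.001, -1.0]]
contact_force: [0.4, -0.2, -0.3]
opening: 0.0399
```

```bash
python3 - <<'E'
from h import *
p=rk2w(.036,.036)
delta([*p,.16],YR)
E
```

```text
t 12.88 pos [ 0.4586 -0.3344  0.1595] F [ 0.4 -0.2 -0.3] open 0.0399 | d cm [-6.54 35.37 -0.07] rv [-0.001  0.004 -0.002]
```

Request:
send_rows(increments=[-0.2,1.2,0,0,0,0,0.5,-0.7,3.8,0,0,0,0,0.5,-1.4,7.4,0,0,0,0,0.5,-2.1,11.2,0,0,0,0,0.5,-2.8,15,0,0,0,0,0.5,-3.5,18.8,0,0,0,0,0.5,-4.2,22.6,0,0,0,0,0.5,-4.8,26,0,0,0,0,0.5])

```text
t: 13.55
tool_pos: [0.552, -0.0836, 0.1566]
orientation: [[-0.983, 0.182, -0.001], [0.182, 0.983, 0.001], [0.002, 0.001, -1.0]]
contact_force: [0.2, 0.1, -1.8]
opening: 0.0397
```

Request:
send_rows(increments=[-0.6,3.4,0,0,0,0,0.5,-1.2,6.5,0,0,0,0,0.5,-1.6,8.5,0,0,0,0,0.5,-1.7,9.3,0,0,0,0,0.5,-1.7,9.4,0,0,0,0,0.5,-1.7,9.4,0,0,0,0,0.5])

```text
t: 14.05
tool_pos: [0.5857, 0.0024, 0.1573]
orientation: [[-0.983, 0.182, -0.001], [0.182, 0.983, -0.001], [0.001, -0.001, -1.0]]
contact_force: [0.0, -1.0, -1.1]
opening: 0.0396
```

```bash
python3 - <<'E'
from h import *
p=rk2w(.036,.036); print(w2rk(sense()['tool_pos']))
delta([*p,.0425],YR); snap('wrist','w8')
E
```

```text
[0.03398835 0.03663171]
t 14.05 pos [0.5857 0.0024 0.1573] F [ 0.  -1.  -1.1] open 0.0396 | d cm [-0.21 -0.06 11.48] rv [-0.001 -0.001 -0.001]
```

View pics/w8.png

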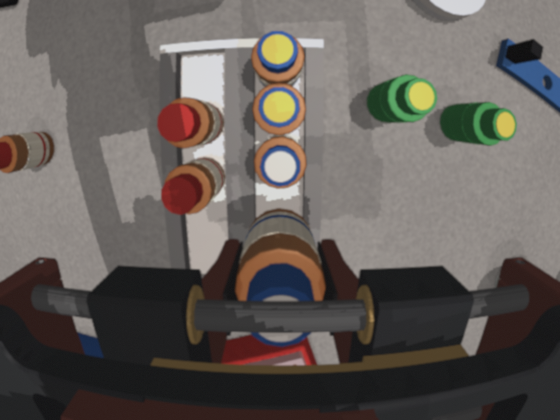

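Request:
send_rows(increments=[-0.2,0,1,0,0,0,0.5,-0.2,0,3,0,0,0,0.5,-0.2,0,5.5,0,0,0,0.5,-0.2,0,8,0,0,0,0.5,-0.2,0,9.5,0,0,0,0.5,-0.2,0,10.3,0,0,0,0.5,-0.2,0,10.6,0,0,0,0.5,-0.2,0,10.6,0,0,0,0.5])

```text
t: 14.77
tool_pos: [0.5886, 0.001, 0.0518]
orientation: [[-0.983, 0.184, 0.001], [0.184, 0.983, -0.0], [-0.001, -0.0, -1.0]]
contact_force: [0.7, 1.2, -0.8]
opening: 0.04
```

```bash
python3 - <<'E'
from h import *
p=rk2w(.036,.036); print(w2rk(sense()['tool_pos']))
delta([*p,.0425],YR)
E
```

```text
[0.03710107 0.03578296]
t 14.77 pos [0.5886 0.001  0.0518] F [ 0.7  1.2 -0.8] open 0.04 | d cm [0.11 0.02 0.93] rv [-0.     0.001 -0.003]
```

Request:
send_rows(increments=[0.1,0.02,0.3,0,0,0,0.5,0.1,0.02,0.6,0,0,0,0.5,0.1,0.02,0.9,0,0,0,0.5,0.2,0.02,1.05,0,0,0,0.5,0.4,0.02,1.1,0,0,0,0.5,0.4,0.02,1.1,0,0,0,0.5,0.4,0.02,1.1,0,0,0,0.5])

```text
t: 15.35
tool_pos: [0.5849, 0.0028, 0.0415]
orientation: [[-0.983, 0.183, 0.002], [0.183, 0.983, -0.0], [-0.002, -0.0, -1.0]]
contact_force: [-0.4, -0.8, -1.1]
opening: 0.0398
```

Request:
send_rows(increments=[0,0,0,0,0,0,-0.2,0,0,0,0,0,0,-0.2,0,0,0,0,0,0,-0.2,0,0,-2,0,0,0,-0.2,0,0,-5,0,0,0,-0.2,0,0,-8,0,0,0,-0.2,0,0,-10,0,0,0,-0.2,0,0,-10,0,0,0,-0.2])

```text
t: 16.02
tool_pos: [0.5883, 0.0024, 0.1462]
orientation: [[-0.983, 0.183, 0.01], [0.183, 0.983, -0.001], [-0.01, 0.001, -1.0]]
contact_force: [0.3, 0.7, 0.9]
opening: 0.0527
```

```bash
python3 - <<'E'
from h import *
snap('wrist','w9'); im,P=cloud('wrist','w9')
m=(P[...,2]>.099)&(P[...,2]<.104)&(P[...,0]>.43)&(P[...,1]>-.1)&(P[...,1]<.06)
m=cv2.erode(m.astype(np.uint8),np.ones((3,3)))
k,l,st,c=cv2.connectedComponentsWithStats(m)
for i in range(1,k):
    if st[i,4]>30: print(c[i].round(1),st[i,4],P[l==i].mean(0).round(4),w2rk(P[l==i].mean(0)))
delta([.5,.35,.2],1.06)
print(sense()['joint_positions'])
E
```

```text
[276.2  40.5] 1093 [0.4651 0.0238 0.1008] [-0.08848041  0.03588875]
[277.1 100.6] 1143 [0.504  0.0171 0.1008] [-0.04903785  0.03637269]
[167.7 117.1] 763 [ 0.4988 -0.0549  0.1004] [-0.04106725 -0.03539252]
[279.2 163.5] 1079 [0.5438 0.0111 0.1008] [-0.00875131  0.0376071 ]
[172.8 195.7] 711 [ 0.5511 -0.0638  0.1003] [ 0.01195925 -0.03473934]
[278.8 224.1] 1014 [0.5836 0.0033 0.1008] [0.03183714 0.0372099 ]
t 16.07 pos [0.587  0.0025 0.1439] F [-0.2  1.  -0.2] open 0.0527 | d cm [14.86 32.57 -5.71] rv [0.007 0.005 1.898]
[-6.48890422e+00  2.38973955e+01  9.36435303e+01 -9.25894807e-03
  6.20355272e+01 -8.59559823e+01]
```

View pics/w9.png

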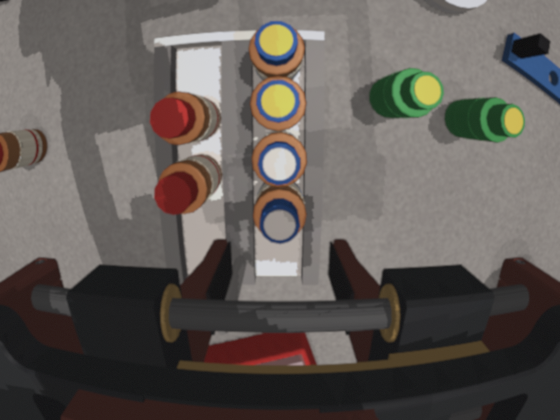

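All four bottles are upright in the lane at rack x = -0.088, -0.049, -0.009 and +0.032. Next I'll go to the keeper's near grip, with tool x pointing along the bar so the wrist camera sits over the hole.

Request:
send_rows(increments=[0.4,0.6,-0.5,0,0,0.12,-0.2,1.3,2,-1.2,0,0,0.24,-0.2,2.4,3.7,-1.8,0,0,0.36,-0.2,3.6,5.5,-2.4,0,0,0.48,-0.2,4.8,7.3,-2.6,0,0,0.6,-0.2,6,9.1,-2.6,0,0,0.72,-0.2,7.2,10.9,-2.6,0,0,0.84,-0.2,8.4,12.7,-2.6,0,0,0.96,-0.2])

```text
t: 16.73
tool_pos: [0.524, 0.1437, 0.1657]
orientation: [[-0.409, 0.913, -0.001], [0.913, 0.409, -0.001], [-0.0, -0.001, -1.0]]
contact_force: [-0.2, 0.2, -0.5]
opening: 0.0525
```

```bash
python3 - <<'E'
from h import *
delta([.465,.292,.17],1.061)
print(sense()['joint_positions'])
E
```

```text
t 16.73 pos [0.524  0.1437 0.1657] F [-0.2  0.2 -0.5] open 0.0525 | d cm [15.95  0.67 -0.43] rv [-0.001  0.001  0.931]
[ 8.07215498e+00  1.93997826e+01  9.74331161e+01 -3.71508774e-02
  6.32040663e+01 -1.60277266e+01]
```

Request:
send_rows(increments=[2.1,0.1,-0.2,0,0,0.12,-0.2,4.2,0.2,-0.4,0,0,0.24,-0.2,6.4,0.3,-0.4,0,0,0.36,-0.2,8.8,0.4,-0.4,0,0,0.48,-0.2,11.2,0.5,-0.4,0,0,0.6,-0.2,13.4,0.6,-0.4,0,0,0.72,-0.2,15,0.6,-0.4,0,0,0.84,-0.2,15.9,0.6,-0.4,0,0,0.93,-0.2])

```text
t: 17.4
tool_pos: [0.4632, 0.2914, 0.1694]
orientation: [[0.486, 0.874, -0.001], [0.874, -0.486, -0.001], [-0.001, -0.0, -1.0]]
contact_force: [0.6, 1.0, 0.6]
opening: 0.0525
```

Request:
send_rows(increments=[0,0,0,0,0,0,-0.2,0,0,0,0,0,0,-0.2])

```text
t: 17.57
tool_pos: [0.4642, 0.29, 0.1698]
orientation: [[0.478, 0.878, -0.0], [0.878, -0.478, -0.002], [-0.001, 0.001, -1.0]]
contact_force: [0.9, -0.1, 0.1]
opening: 0.0528
```

```bash
python3 - <<'E'
from h import *
delta([.465,.292,.17],1.061)
snap('wrist','w10'); im,P=cloud('wrist','w10')
m=(im.max(-1)<70)&(P[...,2]>.057)&(P[...,2]<.064)&(P[...,1]>.2)
k,l,st,c=cv2.connectedComponentsWithStats(m.astype(np.uint8))
for i in range(1,k):
    if st[i,4]>30: print(c[i].round(1),st[i,4],P[l==i].mean(0).round(4),cv2.minAreaRect((P[l==i][:,:2]*1000).astype(np.float32)))
h=cv2.cvtColor(im,cv2.COLOR_RGB2HSV)
m=(h[...,0]>105)&(h[...,0]<128)&(h[...,1]>130)&(P[...,1]>.25)&(P[...,2]>.0125)&(P[...,2]<.017)&(P[...,0]<.6)
print(cv2.minAreaRect((P[m][:,:2]*1000).astype(np.float32)))
E
```

```text
t 17.57 pos [0.4642 0.29   0.1698] F [ 0.9 -0.1  0.1] open 0.0528 | d cm [ 0.21 -0.03 -0.02] rv [0.001 0.001 0.011]
[285.   56.2] 301 [0.53   0.402  0.0604] ((530.0150756835938, 402.5830078125), (15.545915603637695, 14.089265823364258), 60.510398864746094)
[283.4 209.3] 333 [0.4664 0.288  0.0602] ((465.9932556152344, 287.9491271972656), (16.16187858581543, 15.787243843078613), 61.988525390625)
[383.6 240.4] 134 [0.5335 0.2177 0.0604] ((533.869873046875, 215.42958068847656), (36.59279251098633, 12.22439193725586), 17.148239135742188)
((321.3389587402344, 408.348388671875), (149.56126403808594, 431.95281982421875), 70.3851547241211)
```

View pics/w10.png

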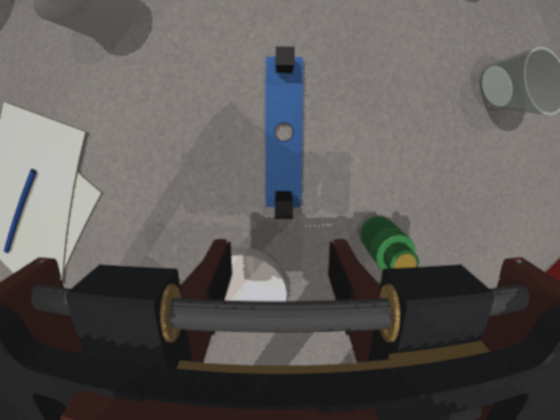

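```bash
python3 - <<'E'
from h import *
im,P=cloud('side','side0')
m=(im.min(-1)>190)&(P[...,2]>.015)&(P[...,2]<.035)&(P[...,1]>.12)&(P[...,1]<.3)&(P[...,0]>.3)&(P[...,0]<.6)
print('petri',P[m].min(0),P[m].max(0))
delta([.4662,.2882,.024],np.radians(60.8))
E
```

```text
petri [0.33470861 0.1743063  0.02336507] [0.42498147 0.26559995 0.03246662]
t 17.62 pos [0.4647 0.2896 0.1701] F [-0.4 -1.   0.1] open 0.0527 | d cm [-0.04  0.19 14.61] rv [0.001 0.001 0.01 ]
```

The bar is vertical in the picture, with its near grip at (283,209), the hole at (284,132) and the far grip at (285,56). I'll descend onto the near grip.

Request:
send_rows(increments=[0,0.1,1.5,0,0,0.01,-0.1,0,0.15,4,0,0,0.01,0,0,0.15,7,0,0,0.01,0.1,0,0.15,10,0,0,0.01,0.1,0,0.15,12,0,0,0.01,0.1,0,0.15,13.5,0,0,0.01,0.1,0,0.15,14,0,0,0.01,0.1,0,0.15,14,0,0,0.01,0.1], newtons=20)

```text
t: 18.28
tool_pos: [0.466, 0.2881, 0.0296]
orientation: [[0.49, 0.871, -0.001], [0.871, -0.49, -0.002], [-0.002, -0.0, -1.0]]
contact_force: [-0.2, -0.5, -0.4]
opening: 0.0395
```

```bash
python3 - <<'E'
from h import *
delta([.4662,.2882,.024],np.radians(60.8))
snap('wrist','w11')
E
```

```text
t 18.28 pos [0.466  0.2881 0.0296] F [-0.2 -0.5 -0.4] open 0.0395 | d cm [0.02 0.02 0.56] rv [-0.     0.002 -0.003]
```

View pics/w11.png

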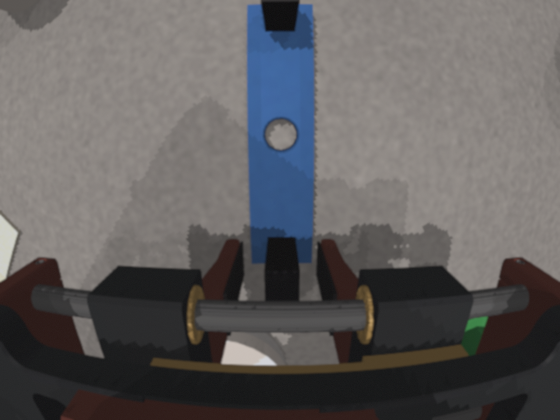

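Request:
send_rows(increments=[0,0,0.3,0,0,0,0.1,0,0,0.5,0,0,0,0.1,0,0,0.5,0,0,0,0.4,0,0,0.5,0,0,0,0.8,0,0,0.5,0,0,0,1,0,0,0.5,0,0,0,1,0,0,0.5,0,0,0,1,0,0,0.5,0,0,0,1], newtons=55)

```text
t: 19.0
tool_pos: [0.4669, 0.2896, 0.0265]
orientation: [[0.491, 0.871, 0.002], [0.871, -0.491, -0.0], [0.001, 0.002, -1.0]]
contact_force: [-1.3, 0.1, 4.5]
opening: 0.0156
```

Request:
send_rows(increments=[0,0,0,0,0,0,1,0,0,-0.3,0,0,0,1,0,0,-1,0,0,0,1,0,0,-2,0,0,0,1,0,0,-3,0,0,0,1,0,0,-3,0,0,0,1,0,0,-3,0,0,0,1])

```text
t: 19.58
tool_pos: [0.4675, 0.2898, 0.0572]
orientation: [[0.491, 0.871, 0.004], [0.871, -0.491, 0.001], [0.002, 0.003, -1.0]]
contact_force: [0.3, -0.6, -1.3]
opening: 0.0154
```

```bash
python3 - <<'E'
from h import *
print(sense()['contact_force'],sense()['ft_torque'],sense()['opening'])
snap('wrist','w12'); snap('side','s12'); im,P=cloud('wrist','w12')
h=cv2.cvtColor(im,cv2.COLOR_RGB2HSV)
s=load('w12'); T=(P-s[2])@s[3]
m=(h[...,0]>105)&(h[...,0]<128)&(h[...,1]>130)&(abs(T[...,1])<.03)&(T[...,0]>0)
q=T[m]; A=np.c_[q[:,0],q[:,1],np.ones(len(q))]; c=np.linalg.lstsq(A,q[:,2],rcond=None)[0]; r=q[:,2]-A@c
g=abs(r)<.003; c=np.linalg.lstsq(A[g],q[g,2],rcond=None)[0]; print('bar top z_tool = a x + b y + c',c,len(q),g.mean(), 'R z',s[3][:,2])
a=cv2.imread('pics/s12.png')[200:330,180:380];cv2.imwrite('pics/s12c.png',cv2.resize(a,None,fx=4,fy=4,interpolation=3))
E
```

```text
[ 0.32525496 -0.55490112 -1.28817202] [-0.05872456  0.02978286 -0.02473757] 0.01541070489873267
bar top z_tool = a x + b y + c [0.0007916  0.00147808 0.01216075] 13292 0.9945832079446284 R z [ 3.99072763e-03  6.16526144e-04 -9.99991847e-01]
```

View pics/w12.png

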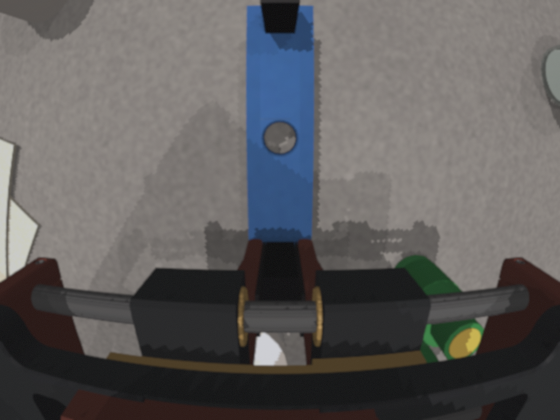

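View pics/s12c.png

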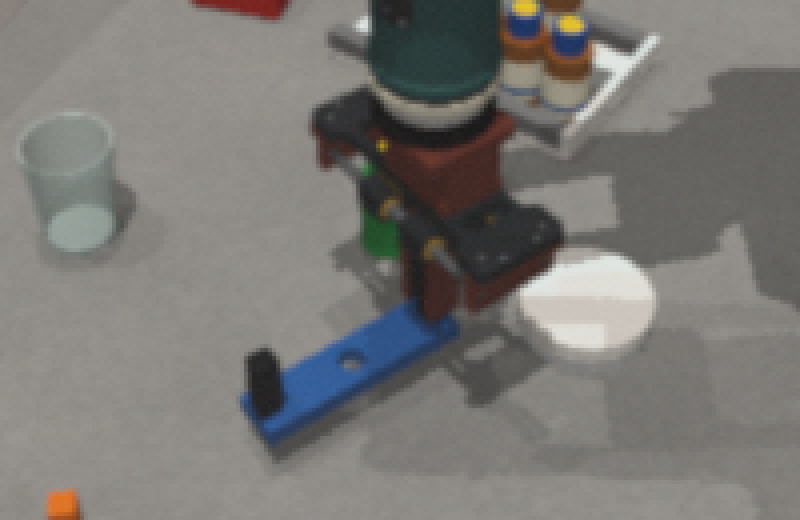

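The bar is held level, with a tilt to the tool under 1 mrad. Its underside is 26 mm below the TCP. I'll lift it and carry it to the rod.

```bash
cat >> h.py <<'E'
def hole_tool(u,v,zt):
    r,H=wray(u,v); g=H[:3,:3]@r; o=H[:3,3]; return o+g*(zt-o[2])/g[2]
E
python3 - <<'E'
from h import *
im,d,pos,R=load('w12')
for z in (.0122,.0262): print(hole_tool(280.,137.5,z))
p=rk2w(.093,0); t=p-.066*np.array([np.cos(np.pi/2+RY),np.sin(np.pi/2+RY)]); print(p,t)
delta([*t,.2],np.pi/2+RY)
a=cv2.resize(cv2.imread('pics/w12.png')[100:180,230:330],None,fx=7,fy=7,interpolation=3);cv2.imwrite('pics/c12.png',a)
E
```

```text
[ 6.41673210e-02 -7.33221095e-05  1.22000000e-02]
[ 6.37139507e-02 -7.69933134e-05  2.62000000e-02]
[ 0.63706398 -0.04433271] [ 0.62511819 -0.10924263]
t 19.68 pos [0.4666 0.2894 0.0562] F [-0.2  0.4 -1.4] open 0.016 | d cm [-26.94  33.4  -14.33] rv [ 0.002 -0.    -0.331]
```

View pics/c12.png

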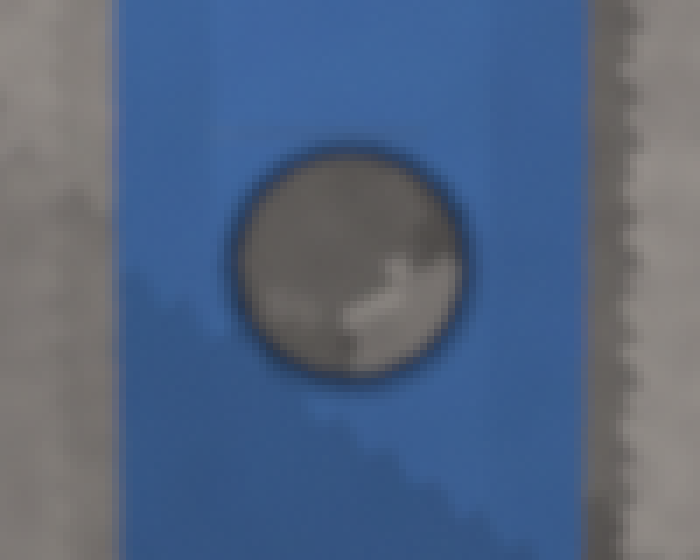

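Request:
send_rows(increments=[0,0,-1,0,0,0,1,0,0,-3,0,0,0,1,0,0,-5.5,0,0,0,1,0,0,-8,0,0,0,1,0,0,-10.5,0,0,0,1,0,0,-13,0,0,0,1,0,0,-14.3,0,0,0,1,0,0,-14.3,0,0,0,1])

```text
t: 20.35
tool_pos: [0.4683, 0.2904, 0.2027]
orientation: [[0.491, 0.871, 0.007], [0.871, -0.491, 0.002], [0.006, 0.005, -1.0]]
contact_force: [0.4, 0.1, -0.2]
opening: 0.0158
```

```bash
python3 - <<'E'
from h import *
delta([.625,-.109,.2],np.pi/2+RY);print(sense()['joint_positions'])
E
```

```text
t 20.35 pos [0.4683 0.2904 0.2027] F [ 0.4  0.1 -0.2] open 0.0158 | d cm [-27.11  33.25   0.3 ] rv [ 0.006 -0.005 -0.331]
[ 2.46633988e+01  1.74339193e+01  9.44061067e+01 -6.61192969e-02
  6.77198243e+01  5.40760132e+01]
```

Request:
send_rows(increments=[-0.6,0.8,0,0,0,-0.02,1,-2,2.5,0,0,0,-0.06,1,-4.1,5,0,0,0,-0.1,1,-6.2,7.6,0,0,0,-0.15,1,-8.3,10.2,0,0,0,-0.2,1,-10.4,12.8,0,0,0,-0.25,1,-12.5,15.4,0,0,0,-0.29,1,-14.6,18,0,0,0,-0.33,1])

```text
t: 21.02
tool_pos: [0.5509, 0.0723, 0.1981]
orientation: [[0.18, 0.984, -0.0], [0.984, -0.18, -0.0], [-0.0, -0.0, -1.0]]
contact_force: [0.8, 0.2, -1.5]
opening: 0.0158
```

```bash
python3 - <<'E'
from h import *
delta([.625,-.109,.2],np.pi/2+RY)
E
```

```text
t 21.02 pos [0.5509 0.0723 0.1981] F [ 0.8  0.2 -1.5] open 0.0158 | d cm [-16.5   10.55  -0.19] rv [-0.     0.     0.001]
```

Request:
send_rows(increments=[-2.8,1.8,0,0,0,0,1,-5.8,3.7,0,0,0,0,1,-9,5.7,0,0,0,0,1,-12,7.7,0,0,0,0,1,-14.2,9.2,0,0,0,0,1,-15.8,10.1,0,0,0,0,1,-16.3,10.4,0,0,0,0,1,-16.3,10.4,0,0,0,0,1])

```text
t: 21.68
tool_pos: [0.6238, -0.106, 0.1985]
orientation: [[0.184, 0.983, 0.0], [0.983, -0.184, 0.0], [0.0, 0.0, -1.0]]
contact_force: [0.4, 0.3, -1.9]
opening: 0.0156
```

Request:
send_rows(increments=[0,0,0,0,0,0,1,0,0,0,0,0,0,1,0,0,0,0,0,0,1])

```text
t: 21.93
tool_pos: [0.6235, -0.1035, 0.1995]
orientation: [[0.18, 0.984, 0.001], [0.984, -0.18, 0.0], [0.0, 0.001, -1.0]]
contact_force: [0.3, 0.6, -1.4]
opening: 0.0155
```

```bash
python3 - <<'E'
from h import *
delta([.625,-.109,.2],np.pi/2+RY); print(sense()['joint_positions'])
snap('wrist','w13')
E
```

```text
t 21.93 pos [ 0.6235 -0.1035  0.1995] F [ 0.3  0.6 -1.4] open 0.0155 | d cm [-0.51  0.25 -0.05] rv [ 0.001 -0.     0.001]
[-1.57063652e+01  2.42890364e+01  8.40071083e+01  3.42549501e-02
  7.16416479e+01 -5.32681338e+00]
```

View pics/w13.png

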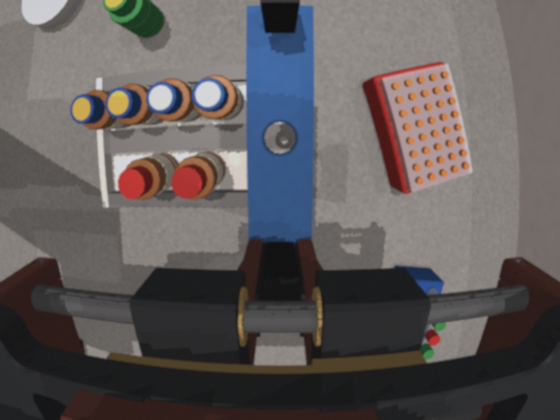

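The rod tip shows through the hole. I'll zoom in to measure.

```bash
python3 - <<'E'
from h import *
a=cv2.resize(cv2.imread('pics/w13.png')[100:180,230:330],None,fx=8,fy=7.5 and 8,interpolation=3)[:600];cv2.imwrite('pics/c13.png',a)
E
```

```text
(no output)
```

View pics/c13.png

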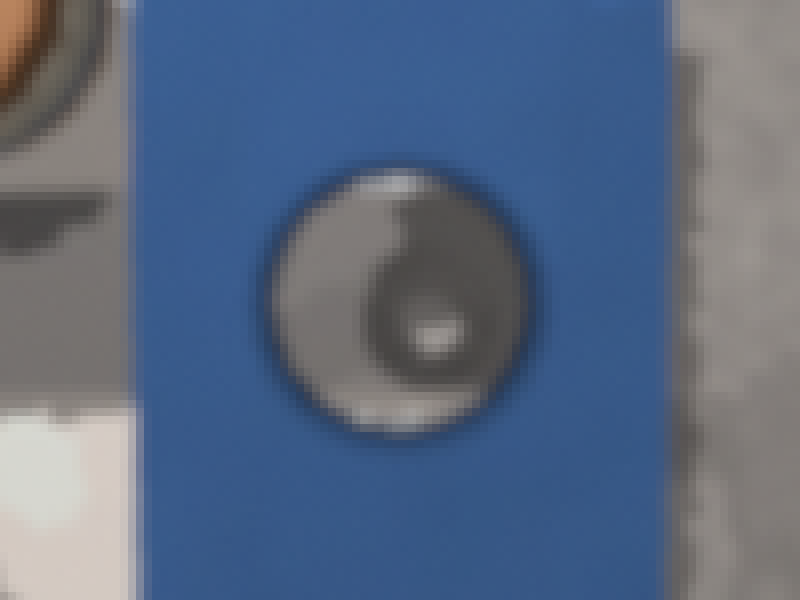

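```bash
python3 - <<'E'
from h import *
im,d,pos,R=load('w13')
zt=-(R.T@(np.array([0,0,.138])-pos))[2]; ztip=pos[2]-.138
h=hole_tool(280.,137.5,.0122); r=hole_tool(284.4,141,ztip)
print('hole tool',h*1000,'rod tip tool',r*1000,'rod world',R@r+pos,'rack pred',rk2w(.093,0),w2rk(R@r+pos),'diff cm',(r-h)*100)
E
```

```text
hole tool [64.20667423  0.13052401 12.2       ] rod tip tool [60.21121686  3.14864511 61.51560149] rod world [ 0.63752403 -0.04486231  0.13803158] rack pred [ 0.63706398 -0.04433271] [ 0.0935483  -0.00043758] diff cm [-0.39954574  0.30181211  4.93156015]
```

Request:
send_rows(increments=[-0.2,0.15,0.3,0,0,0,1,-0.4,0.3,0.9,0,0,0,1,-0.4,0.3,1.7,0,0,0,1,-0.4,0.3,2.3,0,0,0,1,-0.4,0.3,2.6,0,0,0,1,-0.4,0.3,2.6,0,0,0,1,-0.4,0.3,2.6,0,0,0,1])

```text
t: 22.57
tool_pos: [0.6262, -0.1097, 0.173]
orientation: [[0.182, 0.983, 0.001], [0.983, -0.182, -0.0], [0.0, 0.001, -1.0]]
contact_force: [0.5, 0.1, -1.5]
opening: 0.016
```

```bash
python3 - <<'E'
from h import *
delta([.625,-.109,.17],np.pi/2+RY)
snap('wrist','w14')
a=cv2.resize(cv2.imread('pics/w14.png')[100:180,230:330],None,fx=7,fy=7,interpolation=3);cv2.imwrite('pics/c14.png',a)
E
```

```text
t 22.57 pos [ 0.6262 -0.1097  0.173 ] F [ 0.5  0.1 -1.5] open 0.016 | d cm [ 0.05 -0.13  0.3 ] rv [ 0.001 -0.    -0.001]
```

View pics/c14.png

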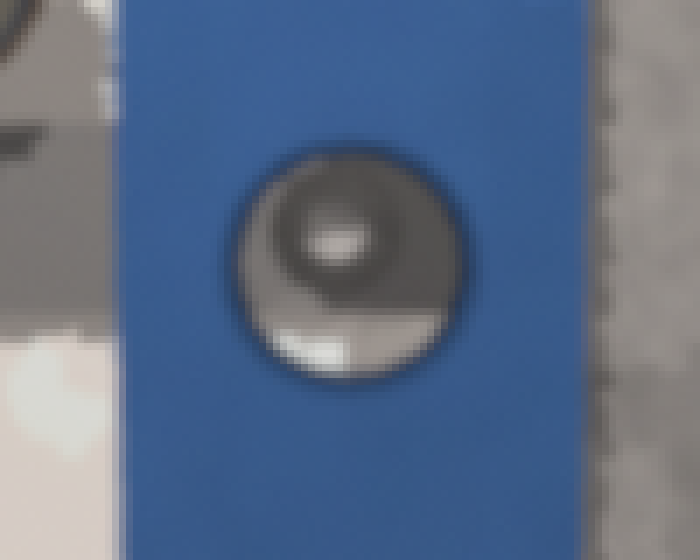

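```bash
python3 - <<'E'
from h import *
im,d,pos,R=load('w14')
h=hole_tool(280.,137.4,.0122); r=hole_tool(278.1,133.6,pos[2]-.138)
print('rod world',R@r+pos,w2rk(R@r+pos),'diff cm',(r-h)*100)
E
```

```text
rod world [ 0.63721971 -0.0448021   0.13800843] [ 0.09323811 -0.00043345] diff cm [ 0.15846254 -0.11377792  2.2841909 ]
```

Request:
send_rows(increments=[0.13,-0.1,0.1,0,0,0,1,0.13,-0.1,0.2,0,0,0,1,0.13,-0.1,0.2,0,0,0,1,0.13,-0.1,0.2,0,0,0,1])

```text
t: 22.95
tool_pos: [0.6257, -0.1083, 0.1716]
orientation: [[0.182, 0.983, 0.002], [0.983, -0.182, -0.0], [-0.0, 0.002, -1.0]]
contact_force: [-0.3, 0.4, -1.7]
opening: 0.0159
```

```bash
python3 - <<'E'
from h import *
delta([.625,-.109,.17],np.pi/2+RY)
im,d=snap('wrist','w15'); pos,R=load('w15')[2:]
h=hole_tool(280.,137.4,.0122); print('pred hole-rod err cm', (R.T@(np.array([.6373,-.0448,.138])-pos)-h)*100)
a=cv2.resize(cv2.imread('pics/w15.png')[100:180,230:330],None,fx=7,fy=7,interpolation=3);cv2.imwrite('pics/c15.png',a)
E
```

```text
t 22.95 pos [ 0.6257 -0.1083  0.1716] F [-0.3  0.4 -1.7] open 0.0159 | d cm [-0.08 -0.06  0.16] rv [ 0.002  0.    -0.001]
pred hole-rod err cm [ 0.02787655 -0.03576979  2.14471435]
```

View pics/c15.png

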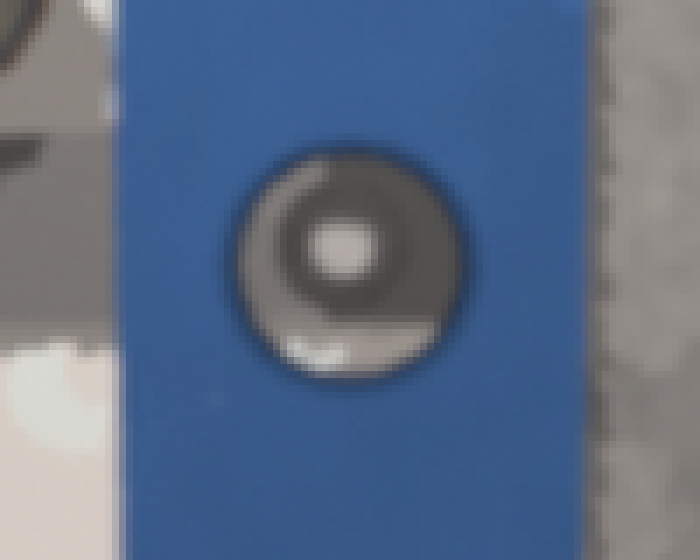

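Request:
send_rows(increments=[0.04,-0.04,0.2,0,0,0,1,0.04,-0.04,0.5,0,0,0,1,0.04,-0.04,0.9,0,0,0,1,0.04,-0.04,1.3,0,0,0,1,0.04,-0.04,1.7,0,0,0,1,0.04,-0.04,2,0,0,0,1,0.04,-0.04,2,0,0,0,1])

```text
t: 23.58
tool_pos: [0.6248, -0.1077, 0.1505]
orientation: [[0.182, 0.983, 0.0], [0.983, -0.182, 0.0], [0.0, 0.0, -1.0]]
contact_force: [0.8, 0.4, -1.2]
opening: 0.0158
```

```bash
python3 - <<'E'
from h import *
delta([.625,-.109,.17],np.pi/2+RY); print(sense()['ft_torque'])
im,d=snap('wrist','w16'); pos,R=load('w16')[2:]
h=hole_tool(280.,137.4,.0122); print('pred hole-rod err cm', (R.T@(np.array([.6373,-.0448,.138])-pos)-h)*100)
a=cv2.resize(cv2.imread('pics/w16.png')[100:180,230:330],None,fx=7,fy=7,interpolation=3);cv2.imwrite('pics/c16.png',a)
E
```

```text
t 23.58 pos [ 0.6248 -0.1077  0.1505] F [ 0.8  0.4 -1.2] open 0.0158 | d cm [-0.13  0.04 -1.95] rv [ 0.    -0.    -0.001]
[-0.10258319  0.05120488 -0.02765179]
pred hole-rod err cm [-0.01541195  0.07106905  0.02808188]
```

View pics/c16.png

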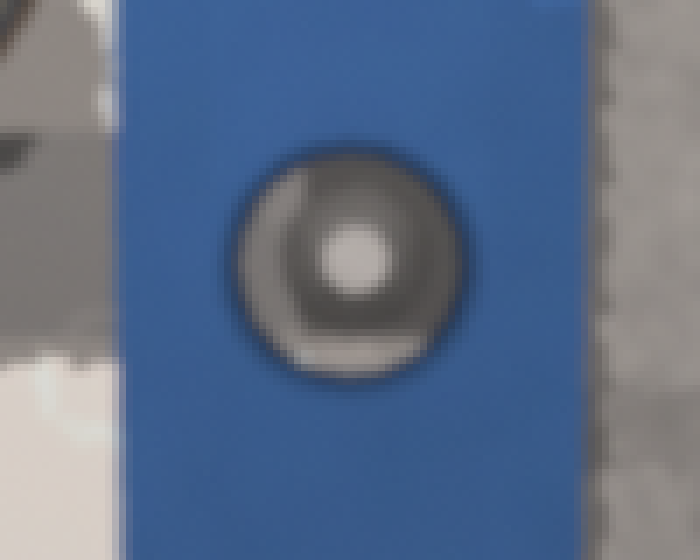

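The bar is threaded and centred. I'll lower it with force checks.

Request:
send_rows(increments=[0,0.03,0.4,0,0,0,1,0,0.04,0.9,0,0,0,1,0,0.04,1.5,0,0,0,1,0,0.04,2.1,0,0,0,1,0,0.04,2.7,0,0,0,1,0,0.04,3.3,0,0,0,1,0,0.04,3.8,0,0,0,1,0,0.04,4,0,0,0,1])

```text
t: 24.3
tool_pos: [0.6253, -0.1078, 0.1103]
orientation: [[0.182, 0.983, 0.0], [0.983, -0.182, 0.0], [0.0, 0.0, -1.0]]
contact_force: [-0.7, -0.2, -1.0]
opening: 0.0154
```

```bash
python3 - <<'E'
from h import *
delta([.625,-.109,.054],np.pi/2+RY); print(sense()['ft_torque'])
im,d=snap('wrist','w17'); pos,R=load('w17')[2:]
h=hole_tool(280.,137.4,.0122); print('pred hole-rod err cm', (R.T@(np.array([.6373,-.0448,.138])-pos)-h)*100)
a=cv2.resize(cv2.imread('pics/w17.png')[80:180,210:350],None,fx=5,fy=5,interpolation=3);cv2.imwrite('pics/c17.png',a)
E
```

```text
t 24.3 pos [ 0.6253 -0.1078  0.1103] F [-0.7 -0.2 -1. ] open 0.0154 | d cm [-0.12 -0.    5.63] rv [ 0.    -0.    -0.001]
[-0.07357357  0.05061549  0.01090925]
pred hole-rod err cm [-0.01145933  0.02607806 -3.98781598]
```

View pics/c17.png

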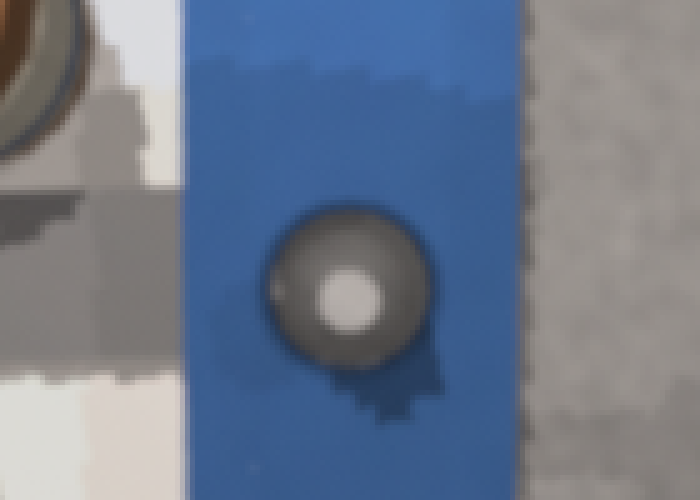

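Request:
send_rows(increments=[0,0.02,0.4,0,0,0,1,0,0.02,1,0,0,0,1,0,0.02,1.7,0,0,0,1,0,0.02,2.4,0,0,0,1,0,0.02,3.1,0,0,0,1,0,0.02,3.8,0,0,0,1,0,0.02,4.4,0,0,0,1,0,0.02,4.6,0,0,0,1])

```text
t: 25.02
tool_pos: [0.6254, -0.1078, 0.0641]
orientation: [[0.182, 0.983, 0.0], [0.983, -0.182, 0.0], [0.0, 0.0, -1.0]]
contact_force: [-0.1, 1.1, -0.7]
opening: 0.0156
```

Request:
send_rows(increments=[0,0,0.1,0,0,0,1,0,0,0.3,0,0,0,1,0,0,0.5,0,0,0,1,0,0,0.6,0,0,0,1,0,0,0.6,0,0,0,1])

```text
t: 25.43
tool_pos: [0.6262, -0.108, 0.0595]
orientation: [[0.182, 0.983, 0.002], [0.983, -0.182, -0.0], [-0.0, 0.002, -1.0]]
contact_force: [0.6, 0.3, -1.0]
opening: 0.0156
```

```bash
python3 - <<'E'
from h import *
delta([.625,-.109,.054],np.pi/2+RY); print(sense()['ft_torque'])
E
```

```text
t 25.43 pos [ 0.6262 -0.108   0.0595] F [ 0.6  0.3 -1. ] open 0.0156 | d cm [-0.12 -0.1   0.55] rv [ 0.002  0.    -0.001]
[-0.08513468  0.03745448 -0.01106796]
```

Request:
send_rows(increments=[0,0,0.1,0,0,0,1,0,0,0.2,0,0,0,1,0,0,0.3,0,0,0,1,0,0,0.4,0,0,0,1,0,0,0.4,0,0,0,1])

```text
t: 25.85
tool_pos: [0.626, -0.108, 0.0553]
orientation: [[0.182, 0.983, 0.002], [0.983, -0.182, -0.0], [0.0, 0.002, -1.0]]
contact_force: [-0.1, 0.5, -1.2]
opening: 0.0156
```

Request:
send_rows(increments=[0,0,0.05,0,0,0,1,0,0,0.1,0,0,0,1,0,0,0.15,0,0,0,1,0,0,0.15,0,0,0,1])

```text
t: 26.18
tool_pos: [0.6263, -0.1081, 0.0545]
orientation: [[0.182, 0.983, 0.002], [0.983, -0.182, -0.0], [-0.0, 0.002, -1.0]]
contact_force: [-1.1, -0.3, 3.9]
opening: 0.0156
```

```bash
python3 - <<'E'
from h import *
snap('wrist','w18'); snap('scene','sc18'); im,P=cloud('wrist','w18')
h=cv2.cvtColor(im,cv2.COLOR_RGB2HSV); s=load('w18'); T=(P-s[2])@s[3]
m=(h[...,0]>105)&(h[...,0]<128)&(h[...,1]>130)&(abs(T[...,1])<.03)&(T[...,0]>0)
q=P[m]; A=np.c_[q[:,0]-.637,q[:,1]+.045,np.ones(len(q))]
for _ in range(3):
    c=np.linalg.lstsq(A,q[:,2],rcond=None)[0]; g=abs(q[:,2]-A@c)<.002; A,q=A[g],q[g]
print('bar top plane',c)
a=cv2.resize(cv2.imread('pics/sc18.png')[180:300,200:350],None,fx=5,fy=5,interpolation=3);cv2.imwrite('pics/c18.png',a)
E
```

```text
bar top plane [0.00065955 0.00162313 0.0424068 ]
```

View pics/c18.png

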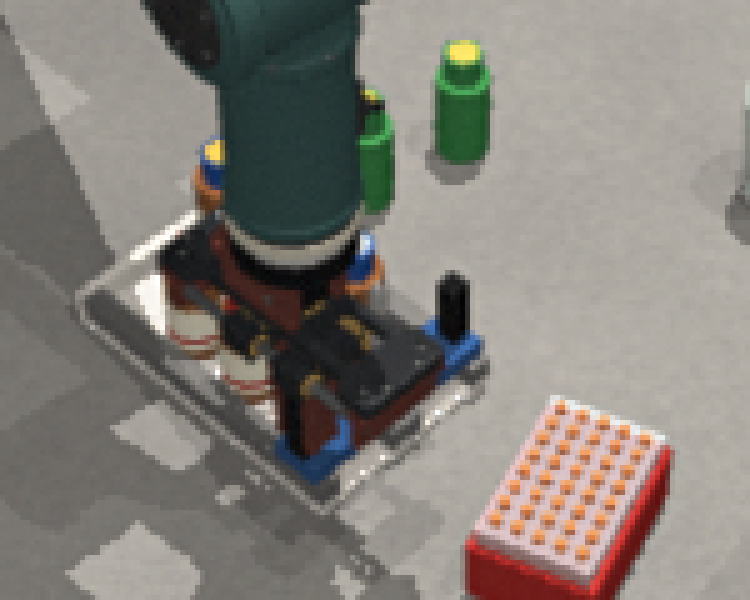

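The bar is down and level: its top is at 42.4 mm with a tilt under 2 mrad. I'll release and lift straight up.

Request:
send_rows(increments=[0,0,0,0,0,0,0.5,0,0,0,0,0,0,0.35,0,0,0,0,0,0,0.3,0,0,0,0,0,0,0.3,0,0,-1,0,0,0,0.3,0,0,-3,0,0,0,0.3,0,0,-6,0,0,0,0.3,0,0,-9,0,0,0,0.3])

```text
t: 26.95
tool_pos: [0.6252, -0.1077, 0.1448]
orientation: [[0.182, 0.983, -0.0], [0.983, -0.182, 0.0], [0.0, -0.0, -1.0]]
contact_force: [0.1, 0.3, 0.6]
opening: 0.031
```

Request:
send_rows(increments=[0,0,-3,0,0,0,0.3,0,0,-7,0,0,0,0.3,0,0,-10,0,0,0,0.3,-1,0,-11,0,0,0,0.3,-2,0,-11,0,0,0,0.3,-2,0,-11,0,0,0,0.3])

```text
t: 27.45
tool_pos: [0.6217, -0.1296, 0.254]
orientation: [[0.183, 0.983, 0.002], [0.983, -0.183, -0.002], [-0.001, 0.002, -1.0]]
contact_force: [-1.0, -0.3, -1.4]
opening: 0.0303
```

```bash
python3 - <<'E'
from h import *
s=sense();print(s['tool_pos'],s['contact_force'],s['opening'])
snap('wrist','w19'); snap('scene','sc19');snap('side','sd19'); im,P=cloud('wrist','w19')
h=cv2.cvtColor(im,cv2.COLOR_RGB2HSV)
m=(h[...,0]>105)&(h[...,0]<128)&(h[...,1]>130)&(P[...,2]>.035)&(P[...,2]<.05)&(P[...,0]>.55)&(P[...,1]>-.15)&(P[...,1]<.08)
q=P[m]; A=np.c_[q[:,0]-.637,q[:,1]+.045,np.ones(len(q))]; print('plane',np.linalg.lstsq(A,q[:,2],rcond=None)[0])
r=cv2.minAreaRect(np.array([w2rk(p)*1000 for p in q],np.float32)); print('bar in rack mm',r)
m=(P[...,2]>.099)&(P[...,2]<.104)&(P[...,0]>.43)&(P[...,1]>-.1)&(P[...,1]<.06)
m=cv2.erode(m.astype(np.uint8),np.ones((3,3)))
k,l,st,c=cv2.connectedComponentsWithStats(m)
for i in range(1,k):
    if st[i,4]>30: print(c[i].round(1),st[i,4],P[l==i].mean(0).round(4),w2rk(P[l==i].mean(0)))
E
```

```text
[ 0.62167911 -0.12962611  0.25397478] [-1.0097036  -0.33157019 -1.43575808] 0.03033340936791125
plane [-0.00151996  0.00166121  0.0424789 ]
bar in rack mm ((93.85946655273438, -0.24794769287109375), (35.09415054321289, 147.38912963867188), 0.050006281584501266)
[216.2  73.2] 439 [0.5843 0.0035 0.101 ] [0.03246821 0.03751778]
[176.5  76.1] 390 [0.5446 0.0109 0.1009] [-0.00791778  0.03758228]
[140.   80.5] 352 [0.5052 0.0176 0.1011] [-0.04786387  0.03701972]
[106.6  86.6] 316 [0.4653 0.0233 0.1011] [-0.08814466  0.03547914]
[197.5 146.8] 375 [ 0.5517 -0.0638  0.1005] [ 0.01253911 -0.03464537]
[147.8 149.6] 310 [ 0.4987 -0.0545  0.1005] [-0.0412001  -0.03505873]
```

View pics/w19.png

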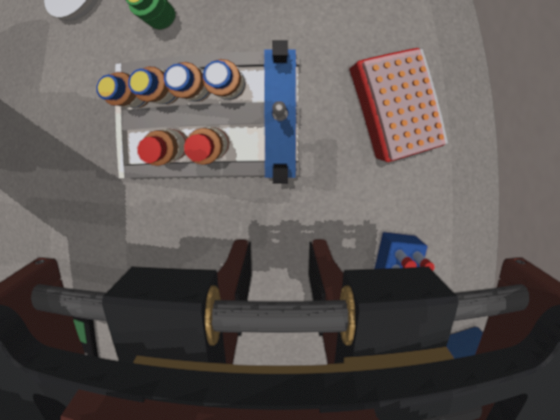

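View pics/sd19.png

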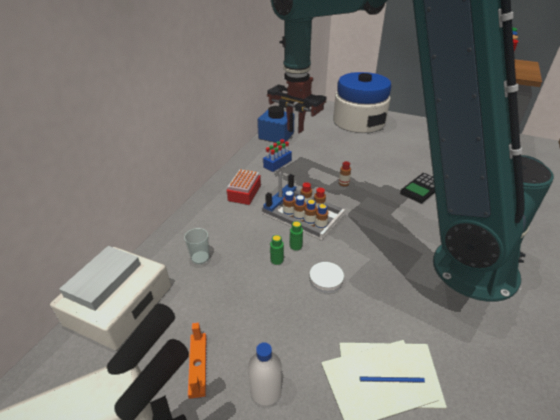

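The final pictures show everything in place, with four caps in the blue lane at (115–222, 75–88) and the bar square over the rod at (280,112). The arm is clear, so I'll hand in.

```bash
python3 -c "
from h import *
print(finish_job())"
```

```text
the job is handed in; nothing more can be done
None
```

I restocked the blue-cap lane, fitted the keeper bar over the rod, and handed the job in at about 27.6 s of the 72 s allowed. `finish_job()` gives no verdict, so what follows is what my last pictures showed.

- **Old bottles:** I gripped old_b and slid it forward, pushing old_a to the front stop. They finished at about x = -88 mm and -48 mm in the rack's frame.
- **New bottles:** I lifted both from the bench and stood them behind the old ones. They finished at about x = -8 mm and +32 mm. All four caps stood at normal height with the bottles upright, each within about 2 mm of its close-up place.
- **Keeper bar:** I lowered it level over the rod and let go only once it was seated, with about 4 N at contact. In the last picture it sat at x = 94 mm, y = 0, with its underside about 28 mm above the bench. It was level to about 2 mrad and square.
- **Other things:** Both red-cap bottles in the rack stayed within 1 mm of where they were measured earlier. I compared the rest by eye in the last side picture, without measuring them, and saw no movement.

No check failed or disagreed. The rod position read from the wrist camera was within about 1 mm of the rack fit.

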